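# Clamp a crystal point in the spring-bolt polishing rest

### The job

Lay the pale grey-blue crystal tower that lies on the table gently in the two rubber saddles of the sloping rest, flat base down the slope at the foot stop and point up towards the rubber cup. Then take the red ball handle of the spring bolt, turn it out of its catch and ease the bolt down slowly, taking a second or more and never letting it snap, until the cup alone presses the crystal home against the foot stop; let go and leave it clamped. Leave the other things on the table where they are.

Things in the scene. Friction and masses are not known exactly. Their poses are not given: they have to be found in the camera images.
- tower: Pale grey-blue six-sided crystal tower, 112 mm long, 24 mm across facets, 26 mm across edges, the last 31 mm tapering to a sharp point; 0.17 kg, balance point 50 mm from the base. Starts lying on a facet on the table, axis 12 mm up, point away from the robot. Origin: centre of the flat base; its z axis runs from base to point.
- cradle: Tilted aluminium bed, 250 x 60 mm, of the fixed polishing rest with blue fittings. It slopes 30 degrees, low end towards the robot. Origin: top face of the bed, centre line, below the face of the foot stop. x: straight up the slope; y: across, to the left; z: square off the bed, so 30 degrees off vertical towards the robot. Foot stop at its low end: 40 mm wide, 50 mm tall, rubber face at x = 0.
- seat (a point): Where the centre of the crystal's base belongs: on the foot stop's rubber face, 34 mm above the bed (cradle x 0, y 0, z 34 mm). Axes as the bed's; the seated crystal's axis runs along x from here.
- gap (a point): Middle of the open room for the fingers between the two black rubber-lined saddles: 49 mm up the slope from the seat, on the seated crystal's axis. Saddles are 12 mm long, centred 20 and 78 mm from the foot stop, floors 22 mm above the bed and 18 mm wide, flanks flaring outward 35 degrees, up to 40 mm above the bed. The room between is 46 mm long and clear down to the bed.
- catch (a point): Centre of the side notch (the catch), 13 mm long, in the steel cover of the blue tailstock housing, cradle x 207, y -10, z 54 mm. The housing spans x 150 to 230 mm, is 40 mm wide and 54 mm tall. A straight slot, 12 mm wide, runs from the notch's left side down the slope along y = 0.
- cup: Black rubber cup on the front of the spring bolt, 30 mm across, 15 mm long, 10 mm deep, open down the slope; takes the crystal's point. Axes as the bed's. Its origin lies on the bolt's axis (34 mm above the bed), as far up the slope from the seat as joint bolt reads; the cup's inner bottom is 97 mm further up the slope than this origin, its mouth 87 mm.
- ball (a point): Centre of the red ball (20 mm diameter) on the bolt's handle, a steel stem 8 mm thick; the ball centre is 52 mm from the bolt's axis (86 mm above the bed, y = 0, when upright). Axes of the handle: x up the slope, z along the stem. The ball's cradle x is 160 mm + joint bolt.
- bolt (a joint): Slide of the spring bolt up the slope, m: 0 fully down, 0.0445 held back in the catch (start), 0.049 hard back; 0.014 with the cup on a fully seated crystal. A spring always drives it down the slope, 100 N/m: with its weight about 10 N at the catch, 7 N on the crystal, enough to push the crystal the last few mm home. Moving mass 0.22 kg: let go, it snaps down within 0.1 s.
- handle (a joint): Turn of the bolt's handle about the bolt's axis, rad: 0 upright, in line with the straight slot; 0.42 to 0.5 leaning right (-y) in the catch (start; at 0.5 the ball is 25 mm to the right and 6 mm lower). Between 0.3 and 0.1 the stem leaves the catch and the bolt pulls down the slope; the slot then keeps it within 0.1 of upright. The tool must turn with the ball it grips, else the ball slips.
- brush: Bystander: grey scrubbing brush, 30x86x55 mm, origin under its centre.
- polish_tube: Bystander: black tube of polish lying flat, 37x136x24 mm, origin under its centre.
- pink_stone: Bystander: pink palm stone, 56x62x30 mm, origin under its centre.
- pliers: Bystander: small yellow-handled pliers lying flat, 144x42x12 mm, origin under its centre.
- red_stone: Bystander: red palm stone, 40x40x22 mm, origin under its centre.

How it is judged:
By the outcome, as a careful person would: the job done as asked, in the order asked, and still so for the second after the job is handed in, with the robot touching nothing.
It also fails if it takes over 56 s, if anything falls off the work surface, if the arm or the gripper's body presses on something with over 40 N, if the wrist force passes 120 N, or if a joint passes its speed limit or range.

### The arm

A 7-joint arm with a two-finger parallel gripper is mounted at the origin on a cart in front of the work surface, level with it; the furniture and walls round the work are solid. World frame = base frame: x ahead of the robot, y to its left, z up, the work surface at z = 0. Lengths are in mm, angles in rad, forces in N, time in s.
With the tool pointing down it reaches from about 425 to 1025 mm from the base axis. Payload 9.4 kg.
Tool frame: the origin (TCP) lies at the very end of the fingers, on their centre line; the grasp point (between the pads) lies 19 mm behind it; z points along the fingers, y is the line along which they close (so a half turn about z gives the same grasp; the last joint's range is limited). The gripper opens to 93 mm and grips with 3 to 60 N. Pads are 15 mm wide; open, the fingers measure 128 mm over their backs; the gripper's body (75 mm by 188 mm) begins 65 mm behind the grasp point.
Start: joints at [1.158, 0.599, -0.003, 1.599, 0.002, 0.943, -0.08], TCP at [238.895, -684.509, 218.618] pointing down, gripper open.
Joint ranges: [-2.57, 2.57], [-0.35, 1.97], [-1.29, 1.29], [0.11, 2.56], [-1.05, 4.19], [0.11, 1.86], [-2.63, 2.63]. Speed limits (rad/s): [2.22, 2.22, 3.01, 3.01, 3.14, 3.14, 3.14].

### API

Orientations are given as [roll, pitch, yaw] about the fixed x, y, z axes, in that order (R = Rz(yaw) Ry(pitch) Rx(roll)).
In Python, from station import robot gives the robot as it stands.
- The arm moves only by the tool jog_arm, never from a script. Its arguments are lists of equal length, an entry for each row: "offset": the shift along the tool's x, y, z in units of 0.04 m (1.0 is 0.04 m), a list of three; "delta_rot": the turn, a rotation vector about the tool's x, y, z in units of 4 degrees (1.0 is 4 degrees), a list of three; "gripper": the opening, from 0 (shut) to 1 (fully open). A call has exactly 5 rows; each row shifts and turns the commanded pose from where the row before left it, along the tool's axes as they then stand; what a row does not reach is not made up. A row lasts 1/10 s, in which the tool goes at most 50 mm and 8.59 degrees, less where a joint would pass 70% of its speed; a pose out of reach is approached as far as the arm can. A call with a number of a shift or a turn outside -1 to 1 is refused whole. A call with a gripper value outside its range is refused whole. The fingers move at their own pace and stop on an object; "squeeze" is the grip in N (left out, the last holds). Time passes only in rows, so rows that do not move let the fingers close, or fill a call up. It gives the time, the measured TCP pose, the force, the opening and the grip force at its end, in the units of the state.
- robot.observe(): the state, without advancing time (a new reading comes with each control period).
- robot.get_image(name): name is "scene" or "top" or "wrist"; returns a dict with "pixels" (480x640x3 uint8, blue, green, red), "range_z" (480x640 float32, mm along the optical axis (not along the pixel's ray), 0 where there is no reading), "fx", "fy", "cx", "cy" (pixels), "k1" (the pictures are not rectified: a ray, as slopes to the right and down, at radius r is drawn at 1 + k1 r^2 times it, then the intrinsics apply), "R" (3x3) and "t" (3): a world point X has camera coordinates R X + t. Camera axes: x right, y down, z forward; pixel columns grow to the right and rows downward; lengths in mm; the calibration is good to about 2 mm. A picture is of the moment at which its call begins.
- robot.hand_in(): hands the job in; it is judged then, once.
The state is a dict: "time_s": time; "joint_pos": joint angles; "qd": joint speeds; "tau": joint torques, N m; "ee_pos": TCP position; "ee_rot": TCP orientation; "force": force on the tool from outside, world axes, zero at the start; "torque": the same for the moment, N m; "width": finger opening in mm; "finger_force": force on a finger pad.
Only numpy, scipy, OpenCV 4.12 (cv2) and the standard library are available. Lean on these libraries where they do the work, as an engineer would, in place of code of your own. Each camera call takes 0.05 s, during which the arm holds its last target. There are 200 camera calls.

## Working session

There is one attempt and no reset: what is moved stays moved. The work goes in short steps, Python scripts to look and compute and a tool call to move; the robot and the scene stay as the last step left them, time stands still between calls to the robot, and variables do not carry over. Pictures are saved under pics/ and viewed, at most 10 in all, crops included, and the job is handed in when it is done.

Besides the shell and the picture viewer there is one more tool, called after ">>>" by a JSON object that holds its "op" and its "data". jog_arm: Moves the arm, as the interface text tells. Its arguments: {"type":"object","properties":{"offset":{"type":"array"},"delta_rot":{"type":"array"},"gripper":{"type":"array"},"squeeze":{"type":"number"}},"required":["offset","delta_rot","gripper"]}

```bash
ls; mkdir -p pics; cat > h.py <<'E'
import numpy as np, cv2
from scipy.spatial.transform import Rotation as Ro
from station import robot
def pt(im,u,v,z=None):
    """pixels->world via range"""
    x=(np.asarray(u,float)-im['cx'])/im['fx'];y=(np.asarray(v,float)-im['cy'])/im['fy']
    a,b=x.copy(),y.copy()
    for _ in range(8):
        s=1+im['k1']*(a*a+b*b);a=x/s;b=y/s
    d=np.stack([a,b,np.ones_like(a)],-1)
    R=np.array(im['R']);t=np.array(im['t']);c=-R.T@t;w=d@R
    if z is not None: return c+w*((z-c[2])/w[...,2])[...,None]
    r=im['range_z'][np.asarray(v,int),np.asarray(u,int)]
    return c+w*r[...,None]
def cloud(im):
    v,u=np.mgrid[0:480,0:640]
    return pt(im,u,v)
E
python3 - <<'E'
from h import *
o=robot.observe()
print({k:np.round(o[k],3) for k in o})
for n in('scene','top'):
    im=robot.get_image(n);cv2.imwrite(f'pics/{n}0.png',im['pixels'])
    R=np.array(im['R']);print(n,im['fx'],im['k1'],(-R.T@np.array(im['t'])).round(),R.round(2).tolist(),(im['range_z']>0).mean())
    np.save(f'{n}0.npy',im,allow_pickle=True)
E
```

```text
pics
{'time_s': np.float64(0.0), 'joint_pos': array([ 1.158,  0.6  , -0.003,  1.6  ,  0.002,  0.943, -0.08 ]), 'qd': array([ 0.   , -0.002,  0.001,  0.001, -0.001,  0.   ,  0.001]), 'tau': array([ 1.0000e-03, -7.6507e+01,  1.4970e+00, -2.5236e+01, -5.2000e-02,
        1.7000e-02,  0.0000e+00]), 'ee_pos': array([ 238.742, -684.063,  217.772]), 'ee_rot': array([-3.14 ,  0.   ,  0.336]), 'force': array([ 0.304, -0.918, -0.216]), 'torque': array([0.017, 0.052, 0.015]), 'finger_force': np.float64(0.0), 'width': np.float64(93.123)}
scene 578.5194769427214 -0.10277140759395463 [  48.  674. 1114.] [[-0.83, -0.55, -0.02], [-0.41, 0.64, -0.66], [0.37, -0.54, -0.76]] 0.9959830729166667
top 604.1277592396069 0.06729608200980364 [ 428.    6. 1369.] [[-0.0, -1.0, -0.0], [-1.0, 0.0, -0.04], [0.04, 0.0, -1.0]] 0.9957845052083333
```

View pics/top0.png

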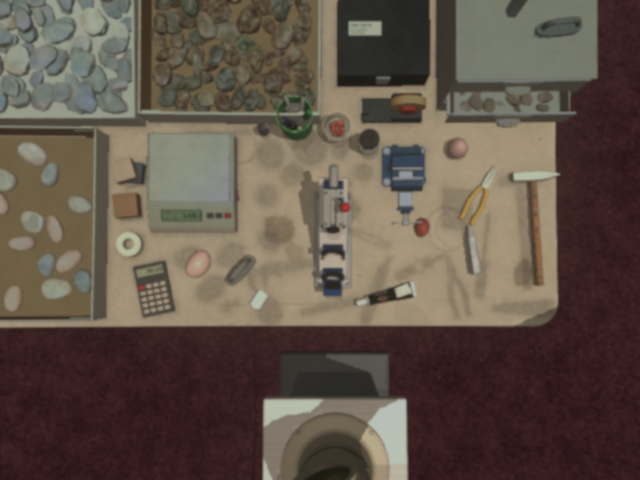

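View pics/scene0.png

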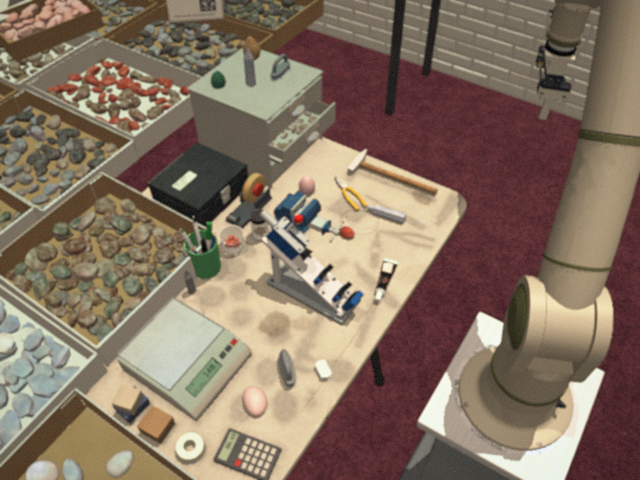

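The top view shows the rest at about (333,235), the red ball at (345,208) and the brush at (240,270). The grey-blue pointed thing at (474,250) is probably the tower. I'll zoom in and measure.

```bash
python3 - <<'E'
from h import *
T=np.load('top0.npy',allow_pickle=True).item();S=np.load('scene0.npy',allow_pickle=True).item()
a=cv2.resize(T['pixels'][150:310,300:500],None,fx=3,fy=3,interpolation=cv2.INTER_CUBIC)[:, :]
b=cv2.resize(S['pixels'][160:330,250:450],None,fx=3,fy=3,interpolation=cv2.INTER_CUBIC)
cv2.imwrite('pics/z.png',np.hstack([cv2.resize(a,(400,320)),cv2.resize(b,(400,340))[:320]]) )
C=cloud(T);D=cloud(S)
# tower cloud heights in top
for nm,I,P in(('T',T,C),('S',S,D)):
    m=(P[...,0]>350)&(P[...,0]<900)&(P[...,1]<-200)&(P[...,1]>-600)&(P[...,2]>8)&(P[...,2]<60)
    n,l,st,ce=cv2.connectedComponentsWithStats(m.astype(np.uint8))
    for i in range(1,n):
        if st[i,4]>40:
            q=P[l==i];print(nm,ce[i].round(),st[i,4],q.min(0).round(),q.max(0).round(),np.median(q,0).round(1),I['pixels'][l==i].mean(0).round())
# table height
for P in (C,D):
    q=P[(P[...,0]>400)&(P[...,0]<800)&(abs(P[...,1])<450)&(abs(P[...,2])<12)];print(np.median(q[:,2]))
# red ball
for nm,I,P in(('T',T,C),('S',S,D)):
    h=cv2.cvtColor(I['pixels'],cv2.COLOR_BGR2HSV)
    m=((h[...,0]<8)|(h[...,0]>172))&(h[...,1]>170)&(h[...,2]>80)&(P[...,2]>100)&(abs(P[...,1])<150)&(P[...,0]<800)
    v,u=np.nonzero(m);print(nm,'ball',len(u),u.mean(),v.mean(),P[m].mean(0),P[m].max(0))
E
```

```text
T [438.  87.] 238 [ 789. -246.    9.] [ 900. -226.   60.] [ 839.2 -227.8   35.9] [54. 64. 70.]
T [457. 148.] 343 [ 685. -298.    9.] [ 730. -249.   59.] [ 702.6 -267.1   39.8] [ 92. 105. 131.]
T [476. 224.] 880 [ 425. -364.    8.] [ 670. -279.   33.] [ 525.  -308.7   15.2] [108. 133. 146.]
T [534. 215.] 1223 [ 401. -498.    8.] [ 655. -395.   31.] [ 569.4 -443.7   18.9] [ 88. 111. 128.]
T [427. 227.] 59 [ 512. -211.    9.] [ 548. -200.   23.] [ 530.  -204.2   17. ] [ 66.  82. 129.]
S [269. 170.] 427 [ 777. -484.    8.] [ 900. -200.   60.] [ 806.4 -233.1   38.7] [ 81.  94. 104.]
S [386. 172.] 643 [ 404. -498.    8.] [ 661. -392.   27.] [ 565.9 -444.3   16.4] [108. 142. 176.]
S [344. 188.] 124 [ 576. -362.    8.] [ 675. -289.   18.] [ 623.8 -334.2   10.6] [123. 191. 223.]
S [306. 185.] 247 [ 689. -292.    8.] [ 732. -246.   55.] [ 703.7 -262.9   32.4] [126. 140. 180.]
S [384. 211.] 356 [ 429. -332.    8.] [ 587. -291.   29.] [ 480.4 -303.7   18.6] [143. 159. 171.]
1.2033293781591965
0.012081100986733873
T ball 36 344.55555555555554 206.91666666666666 [553.84763278 -17.06749698 213.1505798 ] [560.00805428 -12.16721008 219.57720913]
S ball 47 297.9148936170213 218.51063829787233 [555.10755235 -15.63837796 207.9702104 ] [563.01139766  -8.791516   216.82539354]
```

View pics/z.png

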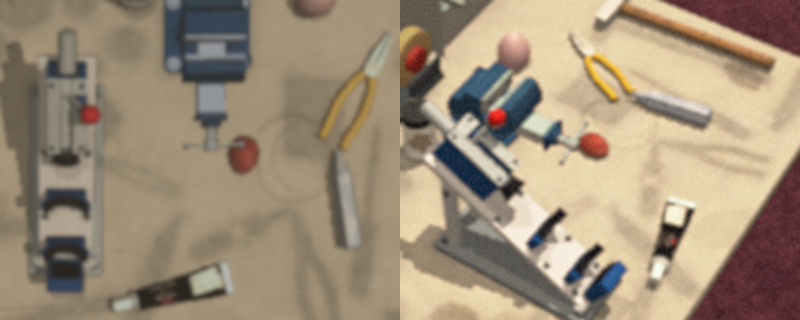

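The tower lies at about x 430–540, y -300, yaw about 0.13. It is the blade-like shape below the pliers, at (345,200) in the left crop. I'll move the wrist camera over it.

>>> {"op": "jog_arm", "data": {"offset": [[0.88, -0.71, -0.15], [0.88, -0.71, -0.15], [0.88, -0.71, -0.15], [0.88, -0.71, -0.15], [0.88, -0.71, -0.15]], "delta_rot": [[0, 0, 0], [0, 0, 0], [0, 0, 0], [0, 0, 0], [0, 0, 0]], "gripper": [1, 1, 1, 1, 1]}}

```text
time_s: 0.6
ee_pos: [358.9, -490.7, 248.6]
ee_rot: [-3.141, 0.0, 0.336]
force: [1.0, -0.0, 0.9]
width: 93.0
finger_force: 0.0
```

>>> {"op": "jog_arm", "data": {"offset": [[0.88, -0.71, -0.15], [0.88, -0.71, -0.15], [0.88, -0.71, -0.15], [0.88, -0.71, -0.15], [0.88, -0.71, -0.15]], "delta_rot": [[0, 0, 0], [0, 0, 0], [0, 0, 0], [0, 0, 0], [0, 0, 0]], "gripper": [1, 1, 1, 1, 1]}}

```text
time_s: 1.1
ee_pos: [478.2, -298.6, 278.7]
ee_rot: [-3.141, 0.0, 0.336]
force: [0.3, -0.2, 0.3]
width: 93.1
finger_force: 0.0
```

>>> {"op": "jog_arm", "data": {"offset": [[0, 0, 0], [0, 0, 0], [0, 0, 0], [0, 0, 0], [0, 0, 0]], "delta_rot": [[0, 0, 1], [0, 0, 1], [0, 0, 1], [0, 0, 0], [0, 0, 0]], "gripper": [1, 1, 1, 1, 1]}}

```text
time_s: 1.6
ee_pos: [477.5, -300.3, 278.4]
ee_rot: [-3.141, 0.0, 0.128]
force: [-0.6, -0.0, 0.2]
width: 92.9
finger_force: 0.0
```

```bash
python3 - <<'E'
from h import *
im=robot.get_image('wrist');o=robot.observe();np.save('w1.npy',im,allow_pickle=True)
cv2.imwrite('pics/w1.png',im['pixels'])
R=np.array(im['R']);c=-R.T@np.array(im['t'])
print(o['ee_pos'],o['ee_rot'],o['joint_pos'],'cam',c.round(),R.round(2).tolist(),im['fx'])
P=cloud(im);m=(P[...,2]>8)&(P[...,2]<40)
n,l,st,ce=cv2.connectedComponentsWithStats(m.astype(np.uint8))
for i in range(1,n):
    if st[i,4]>300:
        q=P[l==i];print(ce[i].round(),st[i].tolist(),q.min(0).round(),q.max(0).round(),im['pixels'][l==i].mean(0).round())
E
```

```text
[ 477.54009416 -300.33477295  278.44249908] [-3.14141008e+00  3.49284845e-04  1.28241149e-01] [ 0.46965551  0.34001903 -0.01189699  1.90363419  0.00512452  0.89836004
 -0.98730924] cam [ 558. -289.  444.] [[0.13, -0.99, 0.0], [-0.95, -0.12, 0.29], [-0.29, -0.04, -0.96]] 430.83267075749944
[220.   9.] [204, 0, 33, 22, 548] [ 627. -204.    8.] [ 645. -176.   40.] [157. 145. 129.]
[366.  63.] [309, 0, 106, 137, 2336] [ 539. -362.    8.] [ 665. -280.   13.] [133. 209. 230.]
[ 31. 121.] [0, 6, 62, 242, 10773] [395. -39.   8.] [613.  16.  40.] [113. 119. 119.]
[482. 114.] [444, 17, 120, 269, 6865] [ 402. -499.    8.] [ 658. -396.   22.] [130. 158. 183.]
[220. 126.] [203, 104, 36, 46, 1242] [ 511. -213.    8.] [ 554. -180.   23.] [ 54.  65. 128.]
[326. 197.] [315, 134, 24, 114, 2246] [ 428. -326.    9.] [ 539. -293.   26.] [178. 181. 184.]
[118. 267.] [68, 250, 96, 31, 1871] [ 359. -144.    8.] [397. -47.  25.] [84. 91. 98.]
```

View pics/w1.png

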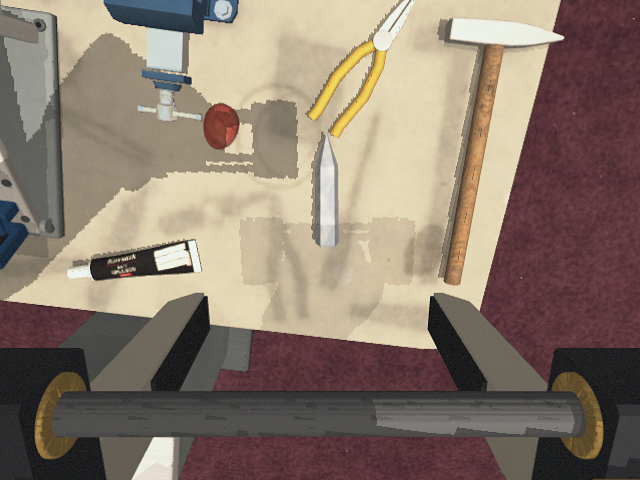

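The wrist view shows the tower clearly: tip at (326,134), base at about row 246, with the pliers' handles just past the tip at (333,133). I'll measure its axis from this view and the top view.

```bash
python3 - <<'E'
from h import *
im=np.load('w1.npy',allow_pickle=True).item()
P=cloud(im);m=(P[...,2]>5)&(P[...,2]<40)&(P[...,0]<542)&(P[...,0]>400)&(P[...,1]<-280)&(P[...,1]>-340)
h=cv2.cvtColor(im['pixels'],cv2.COLOR_BGR2HSV);m&=h[...,1]<60
n,l,st,ce=cv2.connectedComponentsWithStats(m.astype(np.uint8));i=1+st[1:,4].argmax();m=l==i
print(st[i]);q=P[m]
v,u=np.nonzero(m);w=pt(im,u,v,12.)[:,:2].astype(np.float32)
print(cv2.minAreaRect(w));mu=w.mean(0);b=w[w[:,0]<510];d=np.linalg.svd(b-b.mean(0))[2][0] if 0 else None
# centreline: per x-bin midpoints
xs=np.arange(435,505,5.);mid=[];wd=[]
for x in xs:
    s=w[abs(w[:,0]-x)<2.5,1];mid.append((s.min()+s.max())/2);wd.append(np.ptp(s))
k=np.polyfit(xs,mid,1);print('line',k,np.arctan(k[0]),np.mean(wd),w[:,0].min(),w[:,0].max())
body=q[q[:,0]<500];print('top z',np.percentile(body[:,2],[50,80,95]))
T=np.load('top0.npy',allow_pickle=True).item()
h=cv2.cvtColor(T['pixels'],cv2.COLOR_BGR2HSV);C=cloud(T)
m=(C[...,2]>5)&(C[...,0]<545)&(C[...,0]>415)&(C[...,1]<-280)&(C[...,1]>-335)
tb=C[m];print('top cam',np.percentile(tb[:,0],[1,99]),np.median(tb[:,1]),np.percentile(tb[:,2],[50,80,95]),'table',np.median(C[(C[...,0]>430)&(C[...,0]<500)&(C[...,1]<-340)&(C[...,1]>-390)][:,2]))
mm=(P[...,0]>430)&(P[...,0]<500)&(P[...,1]<-340)&(P[...,1]>-380);print('table wrist',np.median(P[mm][:,2]))
E
```

```text
[ 315  134   24  114 2246]
((482.5274963378906, -306.94464111328125), (115.03128814697266, 24.06134033203125), 8.052456855773926)
line [ 1.43326027e-01 -3.76104104e+02] 0.1423565308704053 23.631903 424.7641 539.5267
top z [22.15886502 23.37531271 24.25274984]
top cam [420.31732333 541.59968557] -303.39186064839794 [20.66662931 24.78070204 27.38854272] table 0.8525361810550294
table wrist 320.98929263818235
```

>>> {"op": "jog_arm", "data": {"offset": [[0, 0.18, 0.97], [0, 0, 0.97], [0, 0, 0.97], [0, 0, 0.97], [0, 0, 0.97]], "delta_rot": [[0, 0, -0.2], [0, 0, 0], [0, 0, 0], [0, 0, 0], [0, 0, 0]], "gripper": [0.6, 0.6, 0.6, 0.6, 0.6]}}

```text
time_s: 2.15
ee_pos: [478.6, -307.7, 83.3]
ee_rot: [3.141, -0.001, 0.141]
force: [-0.4, -0.3, 0.1]
width: 58.4
finger_force: 0.0
```

>>> {"op": "jog_arm", "data": {"offset": [[0, 0, 0.9], [0, 0, 0.5], [0, 0, 0.3], [0, 0, 0.2], [0, 0, 0.1]], "delta_rot": [[0, 0, 0], [0, 0, 0], [0, 0, 0], [0, 0, 0], [0, 0, 0]], "gripper": [0.6, 0.6, 0.6, 0.6, 0.6]}}

```text
time_s: 2.65
ee_pos: [478.7, -307.7, 4.5]
ee_rot: [3.142, -0.0, 0.141]
force: [1.1, 0.5, 0.7]
width: 55.6
finger_force: 0.0
```

>>> {"op": "jog_arm", "data": {"offset": [[0, 0, 0], [0, 0, 0], [0, 0, 0], [0, 0, 0], [0, 0, 0]], "delta_rot": [[0, 0, 0], [0, 0, 0], [0, 0, 0], [0, 0, 0], [0, 0, 0]], "gripper": [0.4, 0.2, 0, 0, 0], "squeeze": 25}}

```text
time_s: 3.15
ee_pos: [478.8, -307.8, 5.1]
ee_rot: [3.141, -0.001, 0.14]
force: [-0.2, -0.2, 3.4]
width: 22.5
finger_force: 25.0
```

>>> {"op": "jog_arm", "data": {"offset": [[0, 0, -0.3], [0, 0, -0.7], [0, 0, -1], [0, 0, -1], [0, 0, -1]], "delta_rot": [[0, 0, 0], [0, 0, 0], [0, 0, 0], [0, 0, 0], [0, 0, 0]], "gripper": [0, 0, 0, 0, 0]}}

```text
time_s: 3.65
ee_pos: [478.0, -307.2, 166.8]
ee_rot: [-3.141, 0.0, 0.14]
force: [1.1, -0.5, -2.1]
width: 22.5
finger_force: 25.0
```

>>> {"op": "jog_arm", "data": {"offset": [[0.12, -0.87, -0.6], [0.12, -0.87, -0.6], [0.12, -0.87, -0.6], [0.12, -0.87, -0.6], [0.12, -0.87, -0.6]], "delta_rot": [[0, 0, 0], [0, 0, 0], [0, 0, 0], [0, 0, 0], [0, 0, 0]], "gripper": [0, 0, 0, 0, 0]}}

```text
time_s: 4.15
ee_pos: [477.1, -130.3, 286.3]
ee_rot: [3.141, -0.0, 0.14]
force: [1.1, -0.1, -1.4]
width: 21.6
finger_force: 25.0
```

>>> {"op": "jog_arm", "data": {"offset": [[0, 0, 0], [0, 0, 0], [0, 0, 0], [0, 0, 0], [0, 0, 0]], "delta_rot": [[0, 0, 0.7], [0, 0, 0.7], [0, 0, 0.6], [0, 0, 0], [0, 0, 0]], "gripper": [0, 0, 0, 0, 0]}}

```text
time_s: 4.65
ee_pos: [477.6, -131.8, 284.9]
ee_rot: [-3.142, 0.0, 0.002]
force: [-0.2, 0.1, -1.9]
width: 22.1
finger_force: 25.0
```

```bash
python3 - <<'E'
from h import *
im=robot.get_image('wrist');o=robot.observe();im['o']=o;np.save('w2.npy',im,allow_pickle=True)
cv2.imwrite('pics/w2.png',im['pixels'])
print(o['ee_pos'],o['ee_rot'],o['joint_pos'],o['width'])
P=cloud(im)
h=cv2.cvtColor(im['pixels'],cv2.COLOR_BGR2HSV)
m=((h[...,0]<8)|(h[...,0]>172))&(h[...,1]>170)&(h[...,2]>80)&(P[...,2]>100)&(abs(P[...,1])<150)&(P[...,0]<800)
v,u=np.nonzero(m);print('ball',len(u),u.mean(),v.mean(),P[m].mean(0),P[m].max(0))
E
```

```text
[ 477.67970263 -131.86596776  284.86060506] [3.14156474e+00 4.28737969e-05 1.80326147e-03] [ 0.16691812  0.24389139 -0.01513398  2.0334237   0.00484913  0.86434829
 -1.41990901] 21.980324872667648
ball 1099 114.41310282074613 115.58052775250228 [557.46745103 -22.12188407 209.9342201 ] [566.54644689 -11.12462047 450.27773438]
```

View pics/w2.png

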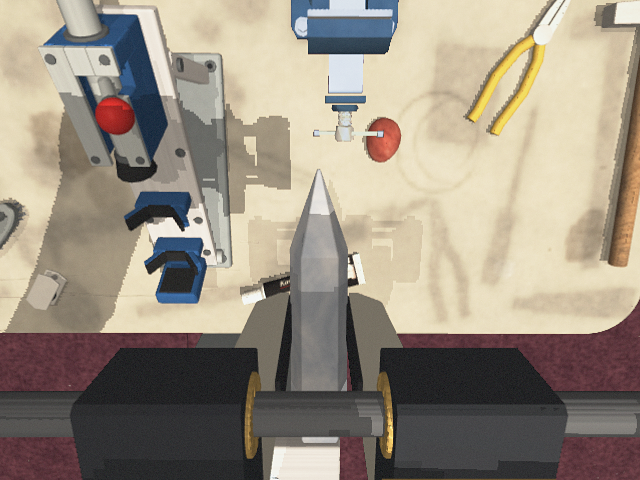

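The wrist view shows the rest on the left: ball (117,116), cup (136,168), upper saddle (160,212), lower saddle (175,262), foot stop (180,290). The crystal is in the gripper with its tip at (318,170). I'll check its roll in the hand and fit the bed.

```bash
python3 - <<'E'
from h import *
im=np.load('w2.npy',allow_pickle=True).item();P=cloud(im);o=im['o']
R=Ro.from_euler('xyz',o['ee_rot']).as_matrix();Q=(P-o['ee_pos'])@R  # tool coords
m=(Q[...,0]>-70)&(Q[...,0]<75)&(abs(Q[...,1])<20)&(Q[...,2]>-60)&(Q[...,2]<30)
q=Q[m];q=q[(q[:,0]>12)]
for x in range(12,72,6):
    s=q[abs(q[:,0]-x)<3]
    if len(s)>5:
        print(x,len(s),'y',s[:,1].min().round(1),s[:,1].max().round(1),[ (round(float(y)),round(float(np.median(s[abs(s[:,1]-y)<1.5][:,2])),1)) for y in range(-14,15,3) if (abs(s[:,1]-y)<1.5).sum()>3])
# bed: white/light pixels on left, plane fit
m=np.zeros((480,640),bool);m[20:300,120:235]=1
h=cv2.cvtColor(im['pixels'],cv2.COLOR_BGR2HSV)
a=P[m&(h[...,1]<40)&(h[...,2]>150)&(P[...,2]>20)]
print(len(a),a.min(0),a.max(0))
rng=np.random.default_rng(0);best=0
for _ in range(400):
    s=a[rng.choice(len(a),3,0)];n=np.cross(s[1]-s[0],s[2]-s[0]);L=np.linalg.norm(n)
    if L<1:continue
    n/=L;n*=np.sign(n[2]);k=abs((a-s[0])@n)<2
    if n[2]>.7 and k.sum()>best:best=k.sum();K=k
c=a[K].mean(0);n=np.linalg.svd(a[K]-c)[2][2];n*=np.sign(n[2]);print('plane',K.sum(),c,n)
cv2.imwrite('pics/c2.png',np.hstack([cv2.resize(im['pixels'][160:310,90:240],(450,450),interpolation=cv2.INTER_CUBIC),cv2.resize(im['pixels'][160:310,250:366],(348,450),interpolation=cv2.INTER_CUBIC)]))
E
```

```text
12 422 y -12.2 10.6 [(-11, -8.9), (-8, -16.4), (-5, -17.3), (-2, -17.2), (1, -17.1), (4, -17.3), (7, -15.9), (10, -8.7)]
18 864 y -12.1 10.6 [(-11, -8.8), (-8, -15.8), (-5, -17.1), (-2, -17.0), (1, -17.0), (4, -17.1), (7, -15.9), (10, -9.0)]
24 876 y -12.1 10.5 [(-11, -8.8), (-8, -15.6), (-5, -17.0), (-2, -17.1), (1, -17.0), (4, -17.0), (7, -15.7), (10, -8.9)]
30 929 y -11.9 10.3 [(-11, -8.6), (-8, -14.9), (-5, -16.7), (-2, -16.7), (1, -16.8), (4, -16.8), (7, -15.1), (10, -8.4)]
36 898 y -11.4 9.5 [(-11, -6.8), (-8, -11.4), (-5, -15.1), (-2, -15.0), (1, -15.3), (4, -15.3), (7, -11.1), (10, -7.0)]
42 709 y -9.0 7.4 [(-8, -8.0), (-5, -12.5), (-2, -13.0), (1, -13.0), (4, -12.3), (7, -7.5)]
48 514 y -7.1 5.1 [(-8, -5.8), (-5, -9.1), (-2, -10.8), (1, -11.0), (4, -8.5)]
54 305 y -4.7 3.2 [(-5, -7.0), (-2, -8.8), (1, -8.5), (4, -6.9)]
60 103 y -2.8 1.3 [(-2, -6.8), (1, -6.6)]
4436 [ 406.13012478 -130.8156668    20.32758136] [616.34328257  34.65067797 450.27773438]
plane 4164 [515.04378205 -10.07931142  84.73464314] [-0.49844522  0.00158503  0.86691975]
```

View pics/c2.png

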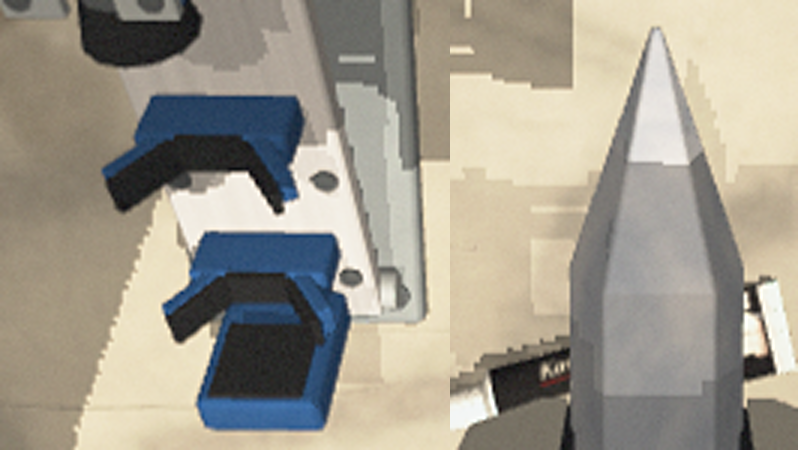

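The crystal is held facet-up and level, centred in the pads. Next I'll locate the rest: foot face, saddles, housing and centre line.

```bash
cat > rest.py <<'E'
from h import *
def feats(im,tag,c=np.array([515.04,-10.08,84.73]),n=np.array([-.5,0,.866])):
    P=cloud(im);h=cv2.cvtColor(im['pixels'],cv2.COLOR_BGR2HSV)
    E=np.stack([[.866,0,.5],[0,1,0],[-.5,0,.866]],1)
    Q=(P-np.array([418,9,28.]))@E    # nominal cradle frame
    box=(Q[...,0]>-40)&(Q[...,0]<260)&(abs(Q[...,1])<45)&(Q[...,2]>-15)&(Q[...,2]<110)
    bed=box&(abs(Q[...,2])<6)&(h[...,1]<60)&(h[...,2]>90)
    print(tag,'bed z',np.median(Q[bed][:,2]).round(2))
    q=Q[bed]
    e=[(q[abs(q[:,0]-x)<3][:,1].min().round(1),q[abs(q[:,0]-x)<3][:,1].max().round(1)) for x in (40,50,60,100,110,120) if (abs(q[:,0]-x)<3).sum()>5];print(' bed y edges',e)
    s=Q[box&(Q[...,2]>15)]
    for a,b,nm in((-25,10,'foot'),(10,32,'sad1'),(66,92,'sad2')):
        t=s[(s[:,0]>a)&(s[:,0]<b)]
        print(nm,len(t),'x',np.percentile(t[:,0],[2,50,98]).round(1),'y',np.percentile(t[:,1],[1,99]).round(1),'z',np.percentile(t[:,2],[50,99]).round(1))
    t=s[(s[:,0]>-12)&(s[:,0]<8)&(s[:,2]>25)&(s[:,2]<45)&(abs(s[:,1])<15)];print('foot face hist',np.histogram(t[:,0],np.arange(-12,9,1))[0])
    t=s[(s[:,0]>140)&(s[:,0]<240)&(abs(s[:,2]-54)<5)];print('housing top',np.percentile(t,[2,50,98],axis=0).round(1).tolist())
    m=((h[...,0]<8)|(h[...,0]>172))&(h[...,1]>150)&(h[...,2]>60)&box&(Q[...,2]>60)
    b=Q[m];A=np.c_[2*b,np.ones(len(b))];sol=np.linalg.lstsq(A,(b**2).sum(1),rcond=None)[0];print('ball fit',sol[:3].round(1),'r',np.sqrt(sol[3]+sol[:3]@sol[:3]).round(1),'mean',b.mean(0).round(1),b.min(0).round(1),b.max(0).round(1))
    # across-profile of saddles
    for x in (20,78):
        t=s[(abs(s[:,0]-x)<5)];print('prof',x,[(y,np.median(t[abs(t[:,1]-y)<2][:,2]).round(1)) for y in range(-24,25,4) if (abs(t[:,1]-y)<2).sum()>2])
E
python3 - <<'E'
from rest import *
for f in('w2','top0','scene0'): feats(np.load(f+'.npy',allow_pickle=True).item(),f)
E
```

```text
w2 bed z 0.53
 bed y edges [(np.float64(-34.1), np.float64(25.1)), (np.float64(-34.5), np.float64(24.3)), (np.float64(-34.2), np.float64(-17.6)), (np.float64(-34.8), np.float64(11.0)), (np.float64(-35.0), np.float64(-3.1)), (np.float64(-35.0), np.float64(-3.0))]
foot 1539 x [-12.7   1.5   4.3] y [-23.5  15. ] z [40.5 51.4]
sad1 1002 x [18.  28.2 30.3] y [-29.2  20. ] z [23.9 40.2]
sad2 1252 x [75.9 85.7 88. ] y [-29.8  19.4] z [24.1 40.3]
foot face hist [  0   0   0   0   0   0   0   0   0   0   0   3  25  26 132 241  54   0
   0   0]
housing top [[155.8, -25.1, 49.6], [208.0, 1.1, 54.3], [233.6, 14.3, 56.3]]
ball fit [208.  -28.3  81.9] r 9.4 mean [211.1 -30.6  86.8] [201.2 -38.3  76.1] [218.7 -19.6  92.7]
prof 20 [(-24, np.float64(20.8)), (-20, np.float64(33.6)), (-16, np.float64(28.3)), (-12, np.float64(22.7)), (-8, np.float64(22.6)), (-4, np.float64(22.3)), (0, np.float64(22.5)), (4, np.float64(22.4)), (8, np.float64(26.2)), (12, np.float64(32.2)), (16, np.float64(37.4)), (20, np.float64(39.7))]
prof 78 [(-24, np.float64(21.0)), (-20, np.float64(32.6)), (-16, np.float64(27.0)), (
[... 2002 characters left out ...]
  3  3  3 10 10  1  0]
housing top [[156.9, -24.0, 49.7], [196.2, 0.9, 53.8], [234.7, 16.3, 58.4]]
ball fit [209.  -25.7  85.9] r 7.3 mean [208.9 -24.5  87.1] [200.1 -34.4  79.1] [217.  -16.8  96.3]
prof 20 [(-24, np.float64(34.7)), (-20, np.float64(31.6)), (-16, np.float64(25.7)), (-12, np.float64(23.6)), (-8, np.float64(21.7)), (-4, np.float64(20.7)), (0, np.float64(20.9)), (4, np.float64(23.3)), (16, np.float64(19.8)), (20, np.float64(34.6))]
prof 78 [(-24, np.float64(36.9)), (-20, np.float64(31.0)), (-16, np.float64(24.0)), (-12, np.float64(24.3)), (-8, np.float64(20.2)), (-4, np.float64(23.6)), (0, np.float64(22.9)), (4, np.float64(22.0)), (16, np.float64(32.0)), (20, np.float64(32.7))]
```

>>> {"op": "jog_arm", "data": {"offset": [[0, -0.68, 0], [0, -0.68, 0], [0, -0.68, 0], [0, -0.68, 0], [0, -0.68, 0]], "delta_rot": [[0, 1, 0], [0, 1, 0], [0, 1, 0], [0, 1, 0], [0, 0, 0]], "gripper": [0, 0, 0, 0, 0]}}

```text
time_s: 5.2
ee_pos: [475.6, 4.5, 284.3]
ee_rot: [3.141, -0.28, 0.001]
force: [1.3, 0.3, -0.9]
width: 21.8
finger_force: 25.0
```

```bash
python3 - <<'E'
from h import *
o=robot.observe();p=o['ee_pos'];print(p.round(1),o['ee_rot'].round(3),o['joint_pos'].round(4))
from scipy.optimize import least_squares
# planar model: 4 states (q2,q4,q6,r,z)
D=[(.599,1.599,.943,725.0,218.6),(.34002,1.90363,.89836,np.hypot(477.54,300.33),278.44),(.24389,2.03342,.86435,np.hypot(477.68,131.87),284.86),
(o['joint_pos'][1],o['joint_pos'][3],o['joint_pos'][5],np.hypot(p[0],p[1]),p[2])]
D=np.array(D)
def fk(k,q2,q4,q6):
    a,b,e,L,f,h,r0=k;s1=q2;s2=q2+q4;s3=s2+q6
    r=r0+a*np.sin(s1)+e*np.cos(s1)+b*np.sin(s2)-e*np.cos(s2)+L*np.sin(s3)+f*np.cos(s3)
    z=h+a*np.cos(s1)-e*np.sin(s1)+b*np.cos(s2)+e*np.sin(s2)+L*np.cos(s3)-f*np.sin(s3)
    return r,z
k0=np.array([420,400,40,250,50,340,0.])
def res(k):
    r,z=fk(k,*D[:,:3].T);return np.r_[r-D[:,3],z-D[:,4],(k-k0)*.01]
s=least_squares(res,k0);print(s.x.round(1),s.fun[:8].round(2))
for tilt in (30,20,10,0):
  for tr,tz in((451,82),(421,134)):
    g=least_squares(lambda q:np.r_[np.array(fk(s.x,q[0],q[1],q[2]))-[tr,tz],1000*(q.sum()-np.pi+np.radians(tilt))],[0,2.2,.8]);print(tilt,tr,g.x.round(2),g.cost.round(2))
E
```

```text
[475.6   4.5 284.3] [ 3.141e+00 -2.800e-01  1.000e-03] [-0.0819  0.1093 -0.0873  2.2578  0.1157  0.5014 -1.8311]
[ 6.449e+02  4.378e+02  1.200e+00  3.414e+02 -6.000e-01  2.841e+02
  4.300e+00] [-0.08  0.02  0.06 -0.01  0.06 -0.09  0.05 -0.02]
30 451 [ 0.64  2.76 -0.78] 0.0
30 421 [ 0.44  2.78 -0.6 ] 0.0
20 451 [ 0.53  2.61 -0.34] 0.0
20 421 [ 0.36  2.62 -0.19] 0.0
10 451 [ 0.5   2.47 -0.  ] 0.0
10 421 [0.36 2.49 0.13] 0.0
0 451 [0.52 2.34 0.29] 0.0
0 421 [0.39 2.36 0.39] 0.0
```

Model fit to the joint readings: with the tool tilted 30° at the rest, joints 4 and 6 would pass their limits. So I'll set the crystal down in a clear spot and regrasp it with the tool leaning 30°. It can then be placed with the tool vertical.

>>> {"op": "jog_arm", "data": {"offset": [[0, 0.9, 0], [0, 0.9, 0], [0, 0.9, 0], [0, 0.9, 0], [0, 0.9, 0]], "delta_rot": [[0, -1, 0], [0, -1, 0], [0, -1, 0], [0, -1, 0], [0, 0, 0]], "gripper": [0, 0, 0, 0, 0]}}

```text
time_s: 5.7
ee_pos: [479.4, -177.2, 284.5]
ee_rot: [-3.141, 0.002, 0.003]
force: [0.6, -0.3, -1.5]
width: 22.5
finger_force: 25.0
```

>>> {"op": "jog_arm", "data": {"offset": [[0, 0.4, 1], [0, 0.4, 1], [0, 0.4, 1], [0, 0.4, 1], [0, 0.3, 0.9]], "delta_rot": [[0, 0, 0], [0, 0, 0], [0, 0, 0], [0, 0, 0], [0, 0, 0]], "gripper": [0, 0, 0, 0, 0]}}

```text
time_s: 6.2
ee_pos: [477.8, -252.9, 86.9]
ee_rot: [3.142, 0.0, 0.001]
force: [0.5, -0.4, -2.1]
width: 22.3
finger_force: 25.0
```

>>> {"op": "jog_arm", "data": {"offset": [[0, 0, 0.7], [0, 0, 0.5], [0, 0, 0.3], [0, 0, 0.1], [0, 0, 0.0]], "delta_rot": [[0, 0, 0], [0, 0, 0], [0, 0, 0], [0, 0, 0], [0, 0, 0]], "gripper": [0, 0, 0, 0, 0]}}

```text
time_s: 6.7
ee_pos: [478.2, -251.9, 24.6]
ee_rot: [-3.141, 0.0, 0.001]
force: [0.1, -0.2, -2.2]
width: 22.0
finger_force: 25.0
```

>>> {"op": "jog_arm", "data": {"offset": [[0, 0, 0.2], [0, 0, 0.15], [0, 0, 0.08], [0, 0, 0.04], [0, 0, 0]], "delta_rot": [[0, 0, 0], [0, 0, 0], [0, 0, 0], [0, 0, 0], [0, 0, 0]], "gripper": [0, 0, 0, 0, 0]}}

```text
time_s: 7.2
ee_pos: [478.0, -251.8, 5.7]
ee_rot: [-3.142, 0.0, 0.001]
force: [-0.1, -0.5, -1.0]
width: 22.1
finger_force: 25.0
```

>>> {"op": "jog_arm", "data": {"offset": [[0, 0, 0], [0, 0, 0], [0, 0, 0], [0, 0, -0.4], [0, 0, -0.8]], "delta_rot": [[0, 0, 0], [0, 0, 0], [0, 0, 0], [0, 0, 0], [0, 0, 0]], "gripper": [0.4, 0.6, 0.6, 0.6, 0.6]}}

```text
time_s: 7.7
ee_pos: [477.0, -251.4, 52.8]
ee_rot: [-3.14, 0.003, 0.001]
force: [0.8, -0.2, 0.5]
width: 54.4
finger_force: 0.0
```

>>> {"op": "jog_arm", "data": {"offset": [[0, 0, 0], [0, 0, 0], [0, 0, 0], [0, 0, 0], [0, 0, 0]], "delta_rot": [[0, -1, 0], [0, -1, 0], [0, -1, 0], [0, -1, 0], [0, -1, 0]], "gripper": [0.6, 0.6, 0.6, 0.6, 0.6]}}

```text
time_s: 8.2
ee_pos: [478.3, -251.9, 54.3]
ee_rot: [3.141, 0.351, 0.001]
force: [-0.2, -0.2, -0.5]
width: 55.8
finger_force: 0.0
```

>>> {"op": "jog_arm", "data": {"offset": [[0, 0, 0], [0, 0, 0], [0, 0, 0], [0, 0, 0], [0, 0, 0]], "delta_rot": [[0, -1, 0], [0, -1, 0], [0, -0.5, 0], [0, 0, 0], [0, 0, 0]], "gripper": [0.6, 0.6, 0.6, 0.6, 0.6]}}

```text
time_s: 8.7
ee_pos: [477.9, -251.9, 53.6]
ee_rot: [3.142, 0.523, 0.001]
force: [-0.0, 0.3, 0.1]
width: 56.0
finger_force: 0.0
```

```bash
python3 - <<'E'
from h import *
im=robot.get_image('wrist');o=robot.observe();cv2.imwrite('pics/w3.png',im['pixels'])
print(o['ee_pos'],o['ee_rot'],o['joint_pos'].round(2))
T=robot.get_image('top');cv2.imwrite('pics/t3.png',cv2.resize(T['pixels'][180:300,380:500],(480,480)))
P=cloud(im);m=(P[...,2]>6)&(P[...,2]<40)&(P[...,1]<-230)&(P[...,1]>-275)&(P[...,0]>495)&(P[...,0]<560)
w=P[m]
xs=np.arange(497,511,3.);print([((lambda s:(round(float(s.min()),1),round(float(s.max()),1)))(w[abs(w[:,0]-x)<2][:,1])) for x in xs], w[:,0].max(), np.percentile(w[:,2],[50,95]))
E
```

```text
[ 477.65618282 -252.00733058   53.93158664] [3.14146194e+00 5.22989811e-01 2.94117163e-04] [ 0.2   0.82  0.15  1.81  0.06  1.02 -1.29]
[(-262.4, -239.8), (-262.2, -239.9), (-262.1, -239.7), (-262.4, -239.7), (-262.3, -239.9)] 540.0586167715242 [17.85045852 22.38516907]
```

View pics/w3.png

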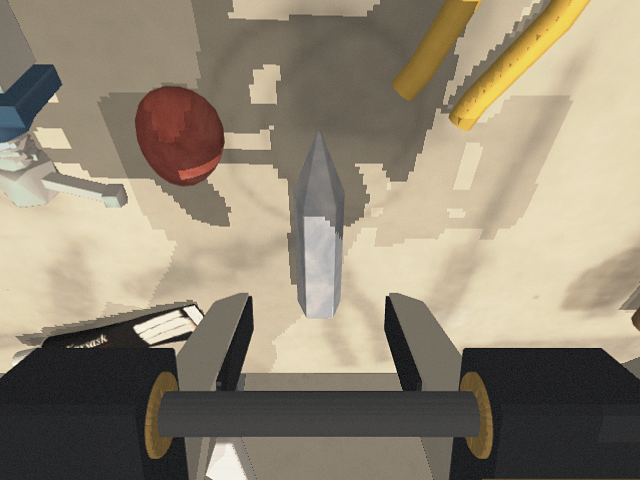

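The crystal lies straight between the open fingers, tip at (318,132), base at about row 318, with nothing close by. I'll descend and grip.

>>> {"op": "jog_arm", "data": {"offset": [[0.21, 0, 0.4], [0.16, 0, 0.3], [0.11, 0, 0.2], [0.06, 0, 0.12], [0, 0, 0]], "delta_rot": [[0, 0, 0], [0, 0, 0], [0, 0, 0], [0, 0, 0], [0, 0, 0]], "gripper": [0.6, 0.6, 0.6, 0.6, 0.6]}}

```text
time_s: 9.3
ee_pos: [475.8, -251.7, 6.7]
ee_rot: [-3.141, 0.525, 0.001]
force: [-0.3, 0.1, -0.3]
width: 55.9
finger_force: 0.0
```

>>> {"op": "jog_arm", "data": {"offset": [[0, 0, 0], [0, 0, 0], [0, 0, 0], [0, 0, 0], [0, 0, 0]], "delta_rot": [[0, 0, 0], [0, 0, 0], [0, 0, 0], [0, 0, 0], [0, 0, 0]], "gripper": [0.4, 0.2, 0, 0, 0], "squeeze": 30}}

```text
time_s: 9.8
ee_pos: [476.5, -251.9, 7.9]
ee_rot: [3.141, 0.523, 0.001]
force: [0.2, 0.8, 0.1]
width: 21.9
finger_force: 30.0
```

>>> {"op": "jog_arm", "data": {"offset": [[-0.1, 0, -0.17], [-0.2, 0, -0.35], [-0.4, 0, -0.69], [-0.5, 0, -0.87], [-0.5, 0, -0.87]], "delta_rot": [[0, 0, 0], [0, 0, 0], [0, 0, 0], [0, 0, 0], [0, 0, 0]], "gripper": [0, 0, 0, 0, 0]}}

```text
time_s: 10.3
ee_pos: [476.2, -251.8, 146.3]
ee_rot: [-3.142, 0.524, 0.001]
force: [-0.6, -0.6, -1.4]
width: 22.2
finger_force: 30.0
```

>>> {"op": "jog_arm", "data": {"offset": [[-0.45, 0, -0.8], [-0.45, 0, -0.8], [-0.45, 0, -0.8], [-0.45, 0, -0.8], [-0.2, 0, -0.4]], "delta_rot": [[0, 0, 0], [0, 0, 0], [0, 0, 0], [0, 0, 0], [0, 0, 0]], "gripper": [0, 0, 0, 0, 0]}}

```text
time_s: 10.8
ee_pos: [479.2, -252.3, 313.1]
ee_rot: [3.14, 0.519, -0.001]
force: [-0.0, 0.2, -1.4]
width: 22.2
finger_force: 30.0
```

>>> {"op": "jog_arm", "data": {"offset": [[0, -0.76, 0], [0, -0.76, 0], [0, -0.76, 0], [0, -0.76, 0], [0, -0.76, 0]], "delta_rot": [[0, 1, 0], [0, 1, 0], [0, 1, 0], [0, 1, 0], [0, 1, 0]], "gripper": [0, 0, 0, 0, 0]}}

```text
time_s: 11.3
ee_pos: [478.4, -98.8, 309.9]
ee_rot: [-3.141, 0.171, 0.0]
force: [0.7, -0.8, -1.3]
width: 21.5
finger_force: 30.0
```

>>> {"op": "jog_arm", "data": {"offset": [[0, 0, 0], [0, 0, 0], [0, 0, 0], [0, 0, 0], [0, 0, 0]], "delta_rot": [[0, 1, 0], [0, 1, 0], [0, 0.5, 0], [0, 0, 0], [0, 0, 0]], "gripper": [0, 0, 0, 0, 0]}}

```text
time_s: 11.8
ee_pos: [478.7, -100.0, 309.5]
ee_rot: [3.142, 0.0, 0.001]
force: [0.4, -0.0, -1.6]
width: 22.3
finger_force: 30.0
```

```bash
python3 - <<'E'
from rest import *
im=robot.get_image('wrist');o=robot.observe();im['o']=o;np.save('w4.npy',im,allow_pickle=True);cv2.imwrite('pics/w4.png',im['pixels'])
print(o['ee_pos'],o['ee_rot'],o['joint_pos'].round(2),o['width'])
P=cloud(im);R=Ro.from_euler('xyz',o['ee_rot']).as_matrix()
E=R@np.array([[.866,0,.5],[0,1,0],[-.5,0,.866]])   # crystal frame in tool: x along, z into
Q=(P-o['ee_pos'])@E
# tool->rotated: axes printed below
print(E.round(2).tolist())
q=Q[(abs(Q[...,1])<20)&(abs(Q[...,2])<40)&(abs(Q[...,0])<80)]
for x in range(-60,81,10):
    s=q[abs(q[:,0]-x)<4]
    if len(s)>10: print(x,len(s),'y',s[:,1].min().round(1),s[:,1].max().round(1),[(y,np.median(s[abs(s[:,1]-y)<1.5][:,2]).round(1)) for y in(-9,-6,-3,0,3,6) if (abs(s[:,1]-y)<1.5).sum()>3])
feats(im,'w4')
E
```

```text
[479.13387912 -99.90344591 309.17554339] [3.14155795e+00 2.10895884e-04 7.17647953e-04] [ 0.01  0.21  0.1   2.02 -0.03  0.92 -1.45] 22.27850182962858
[[0.87, 0.0, 0.5], [0.0, -1.0, 0.0], [0.5, 0.0, -0.87]]
-50 14 y -12.9 10.9 [(-9, np.float64(-11.0))]
-40 242 y -12.7 11.3 [(-9, np.float64(-12.7)), (-6, np.float64(-15.8)), (-3, np.float64(-15.6)), (0, np.float64(-15.6)), (3, np.float64(-15.6)), (6, np.float64(-15.5))]
-30 413 y -12.7 11.3 [(-9, np.float64(-13.1)), (-6, np.float64(-15.5)), (-3, np.float64(-15.6)), (0, np.float64(-15.6)), (3, np.float64(-15.5)), (6, np.float64(-15.4))]
-20 457 y -12.6 11.1 [(-9, np.float64(-12.1)), (-6, np.float64(-15.2)), (-3, np.float64(-15.4)), (0, np.float64(-15.3)), (3, np.float64(-15.4)), (6, np.float64(-15.3))]
-10 497 y -12.3 10.9 [(-9, np.float64(-11.9)), (-6, np.float64(-15.1)), (-3, np.float64(-15.1)), (0, np.float64(-15.1)), (3, np.float64(-15.0)), (6, np.float64(-15.0))]
0 602 y -11.8 10.4 [(-9, np.float64(-11.2)), (-6, np.float64(-14.8)), (-3, np.float64(-14.9)), (0, np.float64(-15.0)), (3, np.float64(-14.9)), (6, np.float64(-14.7))]
10 13
[... 1503 characters left out ...]
.3]]
ball fit [207.8 -28.1  81.8] r 9.6 mean [211.2 -29.8  86.9] [200.4 -38.   70.8] [218.  -19.   92.3]
prof 20 [(-24, np.float64(37.1)), (-20, np.float64(33.5)), (-16, np.float64(27.6)), (-12, np.float64(22.7)), (-8, np.float64(22.7)), (-4, np.float64(22.5)), (0, np.float64(22.7)), (4, np.float64(22.3)), (8, np.float64(26.4)), (12, np.float64(32.3)), (16, np.float64(37.9)), (20, np.float64(39.4))]
prof 78 [(-24, np.float64(36.2)), (-20, np.float64(33.2)), (-16, np.float64(27.4)), (-12, np.float64(22.7)), (-8, np.float64(22.7)), (-4, np.float64(22.4)), (0, np.float64(22.5)), (4, np.float64(22.7)), (8, np.float64(27.2)), (12, np.float64(32.6)), (16, np.float64(37.9)), (20, np.float64(39.0))]
```

View pics/w4.png

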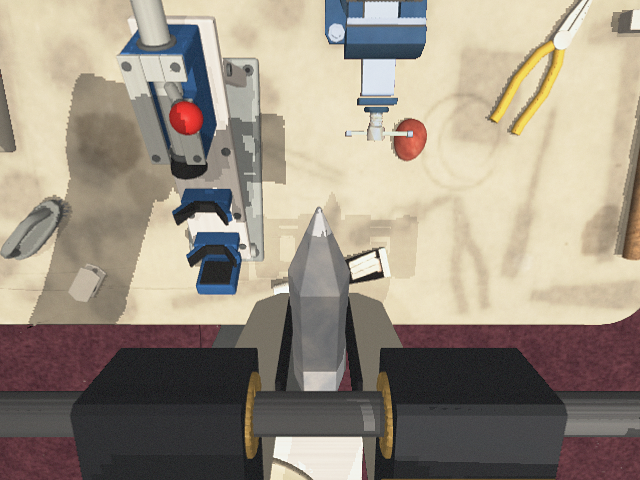

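>>> {"op": "jog_arm", "data": {"offset": [[-0.23, -0.52, 0.74], [-0.23, -0.52, 0.74], [-0.23, -0.52, 0.74], [-0.23, -0.52, 0.74], [-0.23, -0.52, 0.74]], "delta_rot": [[0, 0, 0], [0, 0, 0], [0, 0, 0], [0, 0, 0], [0, 0.3, 0]], "gripper": [0, 0, 0, 0, 0]}}

```text
time_s: 12.35
ee_pos: [433.7, 4.9, 159.6]
ee_rot: [-3.142, -0.021, 0.001]
force: [1.8, 0.1, -2.4]
width: 22.2
finger_force: 30.0
```

>>> {"op": "jog_arm", "data": {"offset": [[0, 0, 0.5], [0, 0, 0.4], [0, 0, 0.2], [0, 0, 0.1], [0, 0, 0]], "delta_rot": [[0, 0, 0], [0, 0, 0], [0, 0, 0], [0, 0, 0], [0, 0, 0]], "gripper": [0, 0, 0, 0, 0]}}

```text
time_s: 12.85
ee_pos: [434.3, 4.0, 112.4]
ee_rot: [3.141, -0.02, 0.0]
force: [0.1, 0.0, -1.7]
width: 22.0
finger_force: 30.0
```

```bash
python3 - <<'E'
from h import *
im=robot.get_image('wrist');o=robot.observe();S=robot.get_image('scene')
print(o['ee_pos'].round(1),o['ee_rot'].round(3),o['joint_pos'].round(3))
cv2.imwrite('pics/w5.png',np.hstack([cv2.resize(im['pixels'][60:440,160:480],(400,475),interpolation=cv2.INTER_CUBIC),cv2.resize(S['pixels'][170:330,240:375],(400,475),interpolation=cv2.INTER_CUBIC)]))
E
```

```text
[434.4   3.9 112.8] [ 3.142 -0.021  0.   ] [-0.163  0.441  0.028  2.362 -0.029  0.319 -1.68 ]
```

View pics/w5.png

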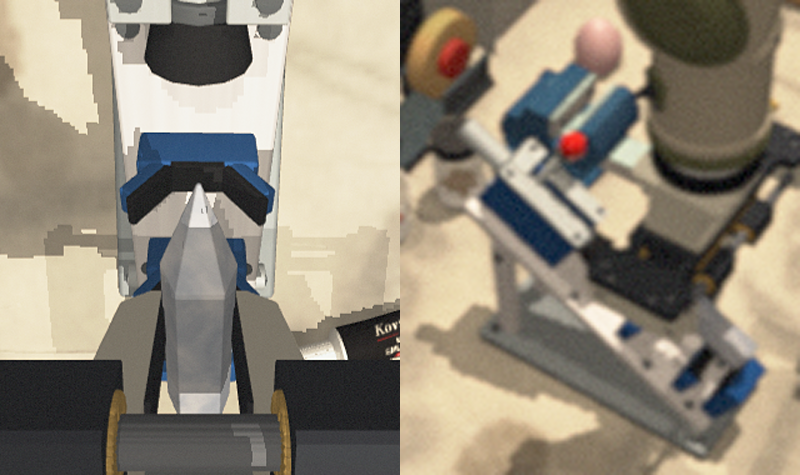

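Crystal, saddles and cup are in line in both crops: tip at (199,185) and saddle centre at about column 198. I'll lower along the bed's normal.

>>> {"op": "jog_arm", "data": {"offset": [[0.09, 0, 0.2], [0.09, 0, 0.18], [0.06, 0, 0.12], [0.03, 0, 0.08], [0.02, 0, 0.04]], "delta_rot": [[0, 0, 0], [0, 0, 0], [0, 0, 0], [0, 0, 0], [0, 0, 0]], "gripper": [0, 0, 0, 0, 0]}}

```text
time_s: 13.45
ee_pos: [446.1, 4.1, 87.5]
ee_rot: [3.141, -0.02, 0.001]
force: [0.2, 0.4, -2.2]
width: 22.3
finger_force: 30.0
```

>>> {"op": "jog_arm", "data": {"offset": [[0.02, 0, 0.04], [0.02, 0, 0.04], [0.01, 0, 0.02], [0, 0, 0], [0, 0, 0]], "delta_rot": [[0, 0, 0], [0, 0, 0], [0, 0, 0], [0, 0, 0], [0, 0, 0]], "gripper": [0, 0, 0, 0, 0]}}

```text
time_s: 13.95
ee_pos: [448.2, 4.1, 84.1]
ee_rot: [-3.142, -0.021, 0.001]
force: [-0.7, 0.3, -1.0]
width: 22.0
finger_force: 30.0
```

>>> {"op": "jog_arm", "data": {"offset": [[0.01, 0, 0.02], [0.01, 0, 0.02], [0, 0, 0], [0, 0, 0], [0, 0, 0]], "delta_rot": [[0, 0, 0], [0, 0, 0], [0, 0, 0], [0, 0, 0], [0, 0, 0]], "gripper": [0, 0, 0, 0, 0]}}

```text
time_s: 14.45
ee_pos: [449.1, 4.1, 82.5]
ee_rot: [3.142, -0.021, 0.001]
force: [0.4, -0.1, 0.2]
width: 21.9
finger_force: 30.0
```

>>> {"op": "jog_arm", "data": {"offset": [[0.01, 0, 0.02], [0, 0, 0], [0.01, 0, 0.02], [0, 0, 0], [0, 0, 0]], "delta_rot": [[0, 0, 0], [0, 0, 0], [0, 0, 0], [0, 0, 0], [0, 0, 0]], "gripper": [0, 0, 0, 0, 0]}}

```text
time_s: 14.95
ee_pos: [449.5, 4.1, 81.9]
ee_rot: [-3.141, -0.021, 0.001]
force: [-4.6, 0.9, 22.0]
width: 21.8
finger_force: 30.0
```

>>> {"op": "jog_arm", "data": {"offset": [[-0.01, 0, -0.02], [-0.005, 0, -0.01], [0, 0, 0], [0, 0, 0], [0, 0, 0]], "delta_rot": [[0, 0, 0], [0, 0, 0], [0, 0, 0], [0, 0, 0], [0, 0, 0]], "gripper": [0, 0, 0, 0, 0]}}

```text
time_s: 15.45
ee_pos: [449.4, 4.1, 82.0]
ee_rot: [3.142, -0.021, 0.001]
force: [0.4, -0.4, 2.6]
width: 21.8
finger_force: 30.0
```

>>> {"op": "jog_arm", "data": {"offset": [[0, 0, 0], [0, 0, 0], [0, 0, 0], [0, 0, 0], [0, 0, 0]], "delta_rot": [[0, 0, 0], [0, 0, 0], [0, 0, 0], [0, 0, 0], [0, 0, 0]], "gripper": [0.3, 0.4, 0.5, 0.5, 0.5]}}

```text
time_s: 15.95
ee_pos: [449.2, 4.1, 82.0]
ee_rot: [3.142, -0.021, 0.001]
force: [-0.3, -0.2, 0.3]
width: 46.3
finger_force: 0.0
```

```bash
python3 - <<'E'
from h import *
im=robot.get_image('wrist');o=robot.observe();S=robot.get_image('scene')
print(o['ee_pos'].round(1),o['force'].round(1),o['width'])
cv2.imwrite('pics/w6.png',np.hstack([cv2.resize(im['pixels'][60:440,160:480],(400,475),interpolation=cv2.INTER_CUBIC),cv2.resize(S['pixels'][170:330,240:375],(400,475),interpolation=cv2.INTER_CUBIC)]))
E
```

```text
[449.3   4.1  82.1] [ 0.4 -0.7 -0.1] 46.26582478999437
```

View pics/w6.png

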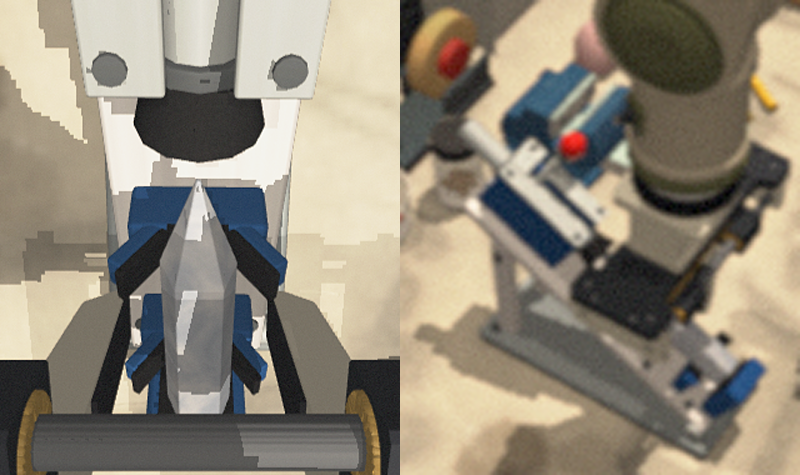

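The crystal is seated facet-down in both saddles and in line with the cup. I'll retreat straight up and plan the ball grip.

>>> {"op": "jog_arm", "data": {"offset": [[0, 0, -0.3], [0, 0, -0.8], [0, 0, -1], [0, 0, -1], [0, 0, -1]], "delta_rot": [[0, 0, 0], [0, 0, 0], [0, 0, 0], [0, 0, 0], [0, 0, 0]], "gripper": [0.55, 0.6, 0.6, 0.6, 0.6]}}

```text
time_s: 16.55
ee_pos: [445.3, 4.0, 247.7]
ee_rot: [3.142, -0.021, 0.001]
force: [1.0, 0.4, 1.0]
width: 55.7
finger_force: 0.0
```

>>> {"op": "jog_arm", "data": {"offset": [[0, 0, -0.8], [0, 0, -0.8], [0, 0, 0], [0, 0, 0], [0, 0, 0]], "delta_rot": [[0, -0.3, 0], [0, 0, 0], [0, 0, 0], [0, 0, 0], [0, 0, 0]], "gripper": [0.6, 0.6, 0.6, 0.6, 0.6]}}

```text
time_s: 17.05
ee_pos: [444.4, 4.0, 309.0]
ee_rot: [3.141, 0.002, 0.001]
force: [0.0, 0.4, -1.0]
width: 55.8
finger_force: 0.0
```

```bash
python3 - <<'E'
from rest import *
im=robot.get_image('wrist');o=robot.observe();np.save('w7.npy',im,allow_pickle=True);p=o['ee_pos']
print(p.round(1),o['ee_rot'].round(4),o['joint_pos'].round(2))
feats(im,'w7')
P=cloud(im);E=np.stack([[.866,0,.5],[0,1,0],[-.5,0,.866]],1);Q=(P-np.array([418,9,28.]))@E
q=Q[(Q[...,0]>0)&(Q[...,0]<130)&(abs(Q[...,1]+4.5)<13)&(Q[...,2]>42)&(Q[...,2]<55)]
print('crystal top',[(x,np.median(q[abs(q[:,0]-x)<4][:,2]).round(1)) for x in (8,20,50,78)],'x',q[:,0].min())
T=np.load('scene0.npy',allow_pickle=True).item();C=cloud(T)
m=(C[...,0]>490)&(C[...,0]<640)&(C[...,1]>-240)&(C[...,1]<-50);print('vise region max z',np.percentile(C[m][:,2],[99,100]))
E
```

```text
[444.4   4.1 308.9] [3.1413e+00 2.2000e-03 7.0000e-04] [-0.19  0.15  0.06  2.1  -0.01  0.9  -1.69]
w7 bed z 0.75
 bed y edges [(np.float64(-33.9), np.float64(26.0)), (np.float64(-33.6), np.float64(25.4)), (np.float64(-34.1), np.float64(25.8)), (np.float64(-34.4), np.float64(25.5)), (np.float64(-34.1), np.float64(24.9)), (np.float64(-34.4), np.float64(25.3))]
foot 991 x [-12.2   0.2   8.7] y [-23.   16.1] z [48. 52.]
sad1 946 x [11.  26.1 30.8] y [-28.4  21.4] z [37.  47.7]
sad2 1443 x [67.3 84.4 91. ] y [-29.2  21.1] z [37.1 46.4]
foot face hist [ 0  0  0  0  0  0  0  0  0  0  0  8 28 14 49 49  6  0  0  5]
housing top [[155.5, -23.8, 52.8], [196.7, 1.6, 54.7], [228.6, 14.5, 56.7]]
ball fit [207.8 -27.9  82.1] r 9.5 mean [210.6 -27.3  87.8] [200.2 -37.1  74.3] [218.1 -18.   92.8]
prof 20 [(-24, np.float64(39.4)), (-20, np.float64(33.8)), (-16, np.float64(36.2)), (-12, np.float64(45.4)), (-8, np.float64(46.7)), (-4, np.float64(46.7)), (0, np.float64(46.8)), (4, np.float64(43.5)), (8, np.float64(34.7)), (12, np.float64(32.5)), (16, np.float64(37.3)), (20, np.float64(39.4)), (24, np.float64(34.1))]
prof 78 [(-24, np.float64(39.0)), (-20, np.float64(33.2)), (-16, np.float64(34.4)), (-12, np.float64(44.2)), (-8, np.float64(45.1)), (-4, np.float64(45.3)), (0, np.float64(45.5)), (4, np.float64(40.8)), (8, np.float64(28.4)), (12, np.float64(32.3)), (16, np.float64(38.2)), (20, np.float64(37.5)), (24, np.float64(33.6))]
crystal top [(8, np.float64(46.7)), (20, np.float64(46.5)), (50, np.float64(45.7)), (78, np.float64(45.1))] x 0.026200694059557605
vise region max z [90.35098978 93.10239912]
```

```bash
cat > plan.py <<'E'
from h import *
E=np.stack([[.866,0,.5],[0,1,0],[-.5,0,.866]],1);E/=np.linalg.norm(E,axis=0)
O=np.array([418,9,28.])
def W(v):return O+E@np.array(v,float)
ex=E[:,0];b=W([207.8,-28,82])+[0,-.6,1.3];ax=W([207.8,-4.5,34.6])+[0,-.6,1.3]
R0=np.diag([1.,-1,-1]);th=.46
R=Ro.from_rotvec(ex*th).as_matrix()@R0
E
python3 - <<'E'
from plan import *
tcp=b+R[:,2]*13;hov=tcp-R[:,2]*60
p=np.array([444.4,4.1,308.9])
print('ball',b,'tcp',tcp,'hov',hov,'Rz',R[:,2])
print('R0 shift units to hover',R0.T@(hov-p)/40,'rot tool units',R0.T@ex*np.degrees(th)/4)
# arc: -4deg rows
st=np.radians(-4);Rs=Ro.from_rotvec(ex*st).as_matrix()
t1=ax+Rs@(tcp-ax);print('row shift tool units',R.T@(t1-tcp)/40,'rot',R.T@ex*-1, 'total rows',np.degrees(th)/4)
# end shift along slope in upright tool frame
print('downslope 10mm in upright tool',R0.T@(-ex*10)/40)
E
```

```text
ball [556.95785711 -19.6        204.21584819] tcp [556.37271087 -14.60192225 192.22932147] hov [559.07338581 -37.66997339 247.55175247] Rz [-0.04501125  0.38446752 -0.92204052]
R0 shift units to hover [2.86683465 1.04424933 1.53370619] rot tool units [ 5.70621222  0.         -3.2945798 ]
row shift tool units [ 0.00125588 -0.07263029  0.00217518] rot [-8.66019053e-01  2.77555756e-17  5.00011000e-01] total rows 6.589014644004467
downslope 10mm in upright tool [-0.21650476  0.          0.12500275]
```

>>> {"op": "jog_arm", "data": {"offset": [[0.57, 0.21, 0.31], [0.57, 0.21, 0.31], [0.57, 0.21, 0.31], [0.57, 0.21, 0.31], [0.58, 0.21, 0.29]], "delta_rot": [[0, 0, 0], [0, 0, 0], [0, 0, 0], [0, 0, 0], [0, 0, 0]], "gripper": [0.6, 0.6, 0.6, 0.6, 0.6]}}

```text
time_s: 17.6
ee_pos: [559.7, -38.2, 246.7]
ee_rot: [3.141, 0.003, 0.001]
force: [0.3, -0.8, 0.2]
width: 55.5
finger_force: 0.0
```

>>> {"op": "jog_arm", "data": {"offset": [[0, 0, 0], [0, 0, 0], [0, 0, 0], [0, 0, 0], [0, 0, 0]], "delta_rot": [[0.87, 0, -0.5], [0.87, 0, -0.5], [0.87, 0, -0.5], [0.87, 0, -0.5], [0.87, 0, -0.5]], "gripper": [0.6, 0.6, 0.6, 0.6, 0.6]}}

```text
time_s: 18.1
ee_pos: [559.0, -37.8, 247.5]
ee_rot: [-2.836, -0.025, 0.174]
force: [0.8, -0.3, -0.5]
width: 56.0
finger_force: 0.0
```

>>> {"op": "jog_arm", "data": {"offset": [[0, 0, 0], [0, 0, 0], [0, 0, 0], [0, 0, 0], [0, 0, 0]], "delta_rot": [[0.87, 0, -0.5], [0.48, 0, -0.29], [0, 0, 0], [0, 0, 0], [0, 0, 0]], "gripper": [0.6, 0.6, 0.6, 0.6, 0.6]}}

```text
time_s: 18.6
ee_pos: [559.4, -37.2, 248.5]
ee_rot: [-2.747, -0.044, 0.225]
force: [0.6, 0.0, 0.1]
width: 55.6
finger_force: 0.0
```

```bash
python3 - <<'E'
from plan import *
im=robot.get_image('wrist');o=robot.observe();p=o['ee_pos'];Rm=Ro.from_euler('xyz',o['ee_rot']).as_matrix()
P=cloud(im);h=cv2.cvtColor(im['pixels'],cv2.COLOR_BGR2HSV)
m=((h[...,0]<8)|(h[...,0]>172))&(h[...,1]>150)&(h[...,2]>60)&(np.linalg.norm(P-b,axis=-1)<25)
c=P[m];A=np.c_[2*c,np.ones(len(c))];s=np.linalg.lstsq(A,(c**2).sum(1),rcond=None)[0][:3]
print(p.round(1),'want',(b-R[:,2]*47).round(1),'roterr',Ro.from_matrix(R.T@Rm).as_rotvec().round(3),o['joint_pos'].round(2))
print('ball cam',s.round(1),len(c),'plan',b.round(1),'in tool: cam',(Rm.T@(s-p)).round(1),'plan',(Rm.T@(b-p)).round(1))
cv2.imwrite('pics/w8.png',im['pixels'])
E
```

```text
[559.4 -37.1 248.7] want [559.1 -37.7 247.6] roterr [-0.001 -0.001 -0.001] [ 0.29  0.45 -0.14  1.89 -0.39  0.96 -0.93]
ball cam [557.3 -18.9 202.6] 1072 plan [557.  -19.6 204.2] in tool: cam [-0.1  0.9 49.6] plan [-0.5  0.9 47.9]
```

View pics/w8.png

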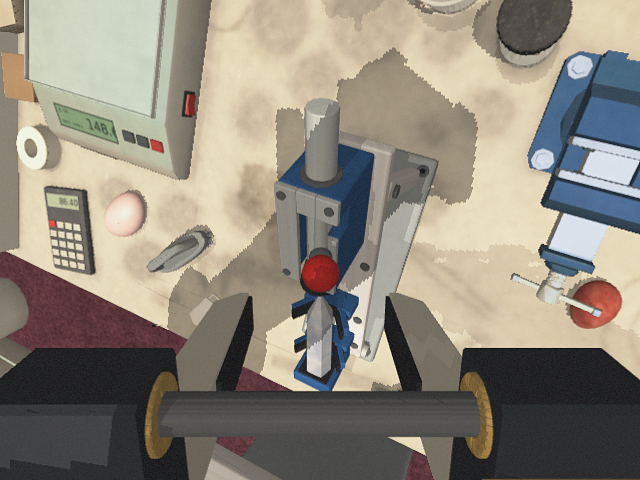

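The ball is centred between the fingers at (320,274). I'll advance and grip it.

>>> {"op": "jog_arm", "data": {"offset": [[0, 0.02, 0.35], [0, 0, 0.3], [0, 0, 0.15], [0, 0, 0.09], [0, 0, 0]], "delta_rot": [[0, 0, 0], [0, 0, 0], [0, 0, 0], [0, 0, 0], [0, 0, 0]], "gripper": [0.6, 0.6, 0.6, 0.6, 0.6]}}

```text
time_s: 19.15
ee_pos: [558.0, -24.5, 215.4]
ee_rot: [-2.747, -0.044, 0.225]
force: [-0.8, -0.9, -0.6]
width: 55.7
finger_force: 0.0
```

>>> {"op": "jog_arm", "data": {"offset": [[0, 0, 0], [0, 0, 0], [0, 0, 0], [0, 0, 0], [0, 0, 0]], "delta_rot": [[0, 0, 0], [0, 0, 0], [0, 0, 0], [0, 0, 0], [0, 0, 0]], "gripper": [0.4, 0.2, 0, 0, 0], "squeeze": 45}}

```text
time_s: 19.65
ee_pos: [558.2, -25.0, 215.8]
ee_rot: [-2.747, -0.045, 0.224]
force: [0.1, -0.0, 0.4]
width: 20.4
finger_force: 0.0
```

```bash
python3 - <<'E'
from plan import *
o=robot.observe();p=o['ee_pos'];Rm=Ro.from_euler('xyz',o['ee_rot']).as_matrix()
print(p.round(1),'in tool ball',(Rm.T@(b-p)).round(1),o['force'].round(1),o['torque'].round(2),o['width'])
st=np.radians(-4);Rs=Ro.from_rotvec(ex*st).as_matrix()
print('row',Rm.T@(Rs@(p-ax)+ax-p)/40)
print('upslope 1mm in tool',Rm.T@ex/40)
E
```

```text
[558.2 -25.  215.8] in tool ball [-0.6 -0.6 12.8] [ 0.1 -0.   0.4] [-0.35 -0.01 -0.04] 20.36454518443488
row [ 0.00141743 -0.11118999  0.00234103]
upslope 1mm in tool [ 2.16519873e-02  1.28859124e-05 -1.24976509e-02]
```

The tips stopped 13 mm short of the ball's centre because I had the sign wrong. I'll reopen and go deeper.

>>> {"op": "jog_arm", "data": {"offset": [[0, 0, 0], [0, 0, 0], [0, 0, 0], [0, 0, 0], [0, 0, 0]], "delta_rot": [[0, 0, 0], [0, 0, 0], [0, 0, 0], [0, 0, 0], [0, 0, 0]], "gripper": [0.6, 0.6, 0.6, 0.6, 0.6]}}

```text
time_s: 20.15
ee_pos: [558.2, -24.9, 215.7]
ee_rot: [-2.747, -0.045, 0.224]
force: [0.5, 0.3, 0.7]
width: 53.7
finger_force: 0.0
```

>>> {"op": "jog_arm", "data": {"offset": [[-0.01, -0.01, 0.25], [0, 0, 0.2], [0, 0, 0.12], [0, 0, 0.07], [0, 0, 0]], "delta_rot": [[0, 0, 0], [0, 0, 0], [0, 0, 0], [0, 0, 0], [0, 0, 0]], "gripper": [0.6, 0.6, 0.6, 0.6, 0.6]}}

```text
time_s: 20.65
ee_pos: [556.3, -14.5, 191.7]
ee_rot: [-2.747, -0.044, 0.225]
force: [0.4, 0.7, 0.4]
width: 55.8
finger_force: 0.0
```

>>> {"op": "jog_arm", "data": {"offset": [[0, 0, 0], [0, 0, 0], [0, 0, 0], [0, 0, 0], [0, 0, 0]], "delta_rot": [[0, 0, 0], [0, 0, 0], [0, 0, 0], [0, 0, 0], [0, 0, 0]], "gripper": [0.4, 0.2, 0, 0, 0], "squeeze": 45}}

```text
time_s: 21.15
ee_pos: [556.6, -14.8, 192.4]
ee_rot: [-2.747, -0.045, 0.224]
force: [0.2, -0.6, 0.0]
width: 20.4
finger_force: 0.0
```

```bash
python3 - <<'E'
from plan import *
o=robot.observe();p=o['ee_pos'];Rm=Ro.from_euler('xyz',o['ee_rot']).as_matrix()
print(p.round(1),'in tool ball',(Rm.T@(b-p)).round(1),o['force'].round(1),o['torque'].round(2),o['width'],o['finger_force'])
st=np.radians(-4);Rs=Ro.from_rotvec(ex*st).as_matrix()
print('row',Rm.T@(Rs@(p-ax)+ax-p)/40)
E
```

```text
[556.6 -14.8 192.4] in tool ball [ -0.2  -0.2 -12.8] [ 0.2 -0.6  0. ] [-0.41 -0.02  0.02] 20.429842059251676 0.0
row [ 0.0011216  -0.07279811  0.00185628]
```

>>> {"op": "jog_arm", "data": {"offset": [[0, 0, 0], [0, 0, 0], [0, 0, 0], [0.016, 0, -0.009], [0.016, 0, -0.009]], "delta_rot": [[0, 0, 0], [0, 0, 0], [0, 0, 0], [0, 0, 0], [0, 0, 0]], "gripper": [0, 0, 0, 0, 0], "squeeze": 50}}

```text
time_s: 21.65
ee_pos: [556.8, -14.8, 192.5]
ee_rot: [-2.747, -0.043, 0.225]
force: [-3.6, -1.0, -3.1]
width: 17.8
finger_force: 50.0
```

>>> {"op": "jog_arm", "data": {"offset": [[0, 0, 0], [0, 0, 0], [0, 0, 0], [0, 0, 0], [0, 0, 0]], "delta_rot": [[0, 0, 0], [0, 0, 0], [0, 0, 0], [0, 0, 0], [0, 0, 0]], "gripper": [0, 0, 0, 0, 0]}}

```text
time_s: 22.15
ee_pos: [556.9, -14.8, 192.6]
ee_rot: [-2.747, -0.043, 0.225]
force: [-5.3, -1.4, -3.2]
width: 17.6
finger_force: 50.0
```

>>> {"op": "jog_arm", "data": {"offset": [[0, -0.036, 0.001], [0, -0.036, 0.001], [0, -0.036, 0.001], [0, -0.036, 0.001], [0, -0.036, 0.001]], "delta_rot": [[-0.433, 0, 0.25], [-0.433, 0, 0.25], [-0.433, 0, 0.25], [-0.433, 0, 0.25], [-0.433, 0, 0.25]], "gripper": [0, 0, 0, 0, 0]}}

```text
time_s: 22.65
ee_pos: [555.3, -7.9, 194.7]
ee_rot: [-2.896, -0.015, 0.141]
force: [-5.1, -1.2, -5.1]
width: 17.8
finger_force: 50.0
```

```bash
cat > chk.py <<'E'
from plan import *
import sys
o=robot.observe();p=o['ee_pos'];Rm=Ro.from_euler('xyz',o['ee_rot']).as_matrix()
bt=p-Rm[:,2]*12.8; c=E.T@(bt-O)
d=E.T@(bt-ax)
f=E.T@o['force']
print('tool-ball nominal',c.round(1),'theta',np.arctan2(-d[1],d[2]).round(3),'r',np.hypot(d[1],d[2]).round(1),'tool roll',(Ro.from_matrix(Rm@R0.T).as_rotvec()@ex).round(3),'force cradle',f.round(1),'w',o['width'].round(1),o['time_s'])
if len(sys.argv)>1:
    im=robot.get_image('scene');P=cloud(im);h=cv2.cvtColor(im['pixels'],cv2.COLOR_BGR2HSV)
    m=((h[...,0]<8)|(h[...,0]>172))&(h[...,1]>150)&(h[...,2]>60)&(np.linalg.norm(P-bt,axis=-1)<40)
    print('scene ball surf',((P[m].mean(0)-O)@E).round(1),m.sum())
E
python3 chk.py 1
```

```text
Traceback (most recent call last):
  File "chk.py", line 7, in <module>
    print('tool-ball nominal',c.round(1),'theta',np.arctan2(-d[1],d[2]).round(3),'r',np.hypot(d[1],d[2]).round(1),'tool roll',(Ro.from_matrix(Rm@R0.T).as_rotvec()@ex).round(3),'force cradle',f.round(1),'w',o['width'].round(1),o['time_s'])
                                                                                                                                                                                                              ^^^^^^^^^^^^^^^^
AttributeError: 'float' object has no attribute 'round'
```

```bash
sed -i "s/o\['width'\].round(1)/o['width']/" chk.py; python3 chk.py
```

```text
tool-ball nominal [208.7 -20.   86.3] theta 0.287 r 52.7 tool roll 0.284 force cradle [-7.  -1.2 -1.8] w 17.795898333566953 22.65
```

>>> {"op": "jog_arm", "data": {"offset": [[0, -0.036, 0.001], [0, -0.036, 0.001], [0, -0.036, 0.001], [0, -0.036, 0.001], [0, -0.036, 0.001]], "delta_rot": [[-0.433, 0, 0.25], [-0.433, 0, 0.25], [-0.433, 0, 0.25], [-0.433, 0, 0.25], [-0.433, 0, 0.25]], "gripper": [0, 0, 0, 0, 0]}}

```text
time_s: 23.15
ee_pos: [553.2, -0.7, 195.2]
ee_rot: [-3.047, 0.002, 0.055]
force: [-7.1, -1.4, -8.2]
width: 17.7
finger_force: 50.0
```

>>> {"op": "jog_arm", "data": {"offset": [[0, -0.036, 0.001], [0, -0.036, 0.001], [0, -0.036, 0.001], [0, 0, 0], [0, 0, 0]], "delta_rot": [[-0.433, 0, 0.25], [-0.433, 0, 0.25], [-0.433, 0, 0.25], [0, 0, 0], [0, 0, 0]], "gripper": [0, 0, 0, 0, 0]}}

```text
time_s: 23.65
ee_pos: [552.9, 3.9, 195.2]
ee_rot: [-3.137, 0.005, 0.004]
force: [-5.8, -1.6, -7.6]
width: 17.7
finger_force: 50.0
```

```bash
python3 chk.py 1
```

```text
tool-ball nominal [206.9  -5.1  88.4] theta 0.0 r 52.7 tool roll 0.006 force cradle [-8.8 -1.6 -3.7] w 17.666277066770796 23.65
scene ball surf [205.2  -6.5  93.9] 25
```

The handle is upright and the spring load is held at about 9 N. I'll ease it down the slope at about 12 mm/s.

>>> {"op": "jog_arm", "data": {"offset": [[-0.026, 0, 0.015], [-0.026, 0, 0.015], [-0.026, 0, 0.015], [-0.026, 0, 0.015], [-0.026, 0, 0.015]], "delta_rot": [[0, 0, 0], [0, 0, 0], [0, 0, 0], [0, 0, 0], [0, 0, 0]], "gripper": [0, 0, 0, 0, 0]}}

```text
time_s: 24.2
ee_pos: [547.9, 3.7, 192.3]
ee_rot: [-3.136, 0.005, 0.003]
force: [-6.7, -1.5, -8.1]
width: 17.9
finger_force: 50.0
```

>>> {"op": "jog_arm", "data": {"offset": [[-0.026, 0, 0.015], [-0.026, 0, 0.015], [-0.026, 0, 0.015], [-0.026, 0, 0.015], [-0.026, 0, 0.015]], "delta_rot": [[0, 0, 0], [0, 0, 0], [0, 0, 0], [0, 0, 0], [0, 0, 0]], "gripper": [0, 0, 0, 0, 0]}}

```text
time_s: 24.7
ee_pos: [542.9, 3.7, 189.4]
ee_rot: [-3.136, 0.004, 0.003]
force: [-6.5, -1.4, -6.8]
width: 17.8
finger_force: 50.0
```

>>> {"op": "jog_arm", "data": {"offset": [[-0.026, 0, 0.015], [-0.026, 0, 0.015], [-0.026, 0, 0.015], [-0.026, 0, 0.015], [-0.026, 0, 0.015]], "delta_rot": [[0, 0, 0], [0, 0, 0], [0, 0, 0], [0, 0, 0], [0, 0, 0]], "gripper": [0, 0, 0, 0, 0]}}

```text
time_s: 25.2
ee_pos: [538.0, 3.7, 186.6]
ee_rot: [-3.136, 0.004, 0.003]
force: [-5.4, -0.9, -6.2]
width: 17.7
finger_force: 50.0
```

>>> {"op": "jog_arm", "data": {"offset": [[-0.026, 0, 0.015], [-0.026, 0, 0.015], [-0.026, 0, 0.015], [0, 0, 0], [0, 0, 0]], "delta_rot": [[0, 0, 0], [0, 0, 0], [0, 0, 0], [0, 0, 0], [0, 0, 0]], "gripper": [0, 0, 0, 0, 0]}}

```text
time_s: 25.7
ee_pos: [535.0, 3.7, 184.8]
ee_rot: [-3.136, 0.004, 0.003]
force: [-5.1, 0.1, -6.5]
width: 17.5
finger_force: 50.0
```

```bash
python3 chk.py 1; python3 - <<'E'
from h import *
im=robot.get_image('wrist');S=robot.get_image('scene')
cv2.imwrite('pics/w9.png',np.hstack([cv2.resize(im['pixels'][60:440,160:480],(400,475)),cv2.resize(S['pixels'][170:330,240:375],(400,475),interpolation=cv2.INTER_CUBIC)]))
E
```

```text
tool-ball nominal [186.2  -5.3  88.4] theta 0.004 r 52.6 tool roll 0.006 force cradle [-7.6  0.1 -3.1] w 17.52475564541123 25.7
scene ball surf [184.2  -7.6  93. ] 20
```

>>> {"op": "jog_arm", "data": {"offset": [[-0.013, 0, 0.0075], [-0.013, 0, 0.0075], [-0.013, 0, 0.0075], [-0.013, 0, 0.0075], [-0.013, 0, 0.0075]], "delta_rot": [[0, 0, 0], [0, 0, 0], [0, 0, 0], [0, 0, 0], [0, 0, 0]], "gripper": [0, 0, 0, 0, 0]}}

```text
time_s: 26.35
ee_pos: [532.6, 3.8, 183.4]
ee_rot: [-3.136, 0.003, 0.003]
force: [-5.6, -0.8, -6.5]
width: 17.5
finger_force: 50.0
```

>>> {"op": "jog_arm", "data": {"offset": [[-0.013, 0, 0.0075], [-0.013, 0, 0.0075], [-0.013, 0, 0.0075], [-0.013, 0, 0.0075], [-0.013, 0, 0.0075]], "delta_rot": [[0, 0, 0], [0, 0, 0], [0, 0, 0], [0, 0, 0], [0, 0, 0]], "gripper": [0, 0, 0, 0, 0]}}

```text
time_s: 26.85
ee_pos: [530.3, 3.7, 182.1]
ee_rot: [-3.136, 0.002, 0.003]
force: [-5.0, -0.7, -5.4]
width: 17.4
finger_force: 50.0
```

>>> {"op": "jog_arm", "data": {"offset": [[-0.013, 0, 0.0075], [-0.013, 0, 0.0075], [-0.013, 0, 0.0075], [0, 0, 0], [0, 0, 0]], "delta_rot": [[0, 0, 0], [0, 0, 0], [0, 0, 0], [0, 0, 0], [0, 0, 0]], "gripper": [0, 0, 0, 0, 0]}}

```text
time_s: 27.35
ee_pos: [529.3, 3.7, 181.5]
ee_rot: [-3.136, 0.001, 0.004]
force: [-5.2, -0.1, -4.8]
width: 17.7
finger_force: 50.0
```

```bash
python3 chk.py
```

```text
tool-ball nominal [179.5  -5.4  88.4] theta 0.006 r 52.6 tool roll 0.006 force cradle [-6.9 -0.1 -1.6] w 17.743683652143755 27.35
```

>>> {"op": "jog_arm", "data": {"offset": [[-0.009, 0, 0.005], [-0.009, 0, 0.005], [-0.009, 0, 0.005], [-0.009, 0, 0.005], [0, 0, 0]], "delta_rot": [[0, 0, 0], [0, 0, 0], [0, 0, 0], [0, 0, 0], [0, 0, 0]], "gripper": [0, 0, 0, 0, 0]}}

```text
time_s: 27.85
ee_pos: [528.6, 3.5, 181.0]
ee_rot: [-3.136, -0.0, 0.004]
force: [-5.0, -0.3, -2.7]
width: 17.6
finger_force: 50.0
```

>>> {"op": "jog_arm", "data": {"offset": [[-0.009, 0, 0.005], [-0.009, 0, 0.005], [-0.009, 0, 0.005], [-0.009, 0, 0.005], [0, 0, 0]], "delta_rot": [[0, 0, 0], [0, 0, 0], [0, 0, 0], [0, 0, 0], [0, 0, 0]], "gripper": [0, 0, 0, 0, 0]}}

```text
time_s: 28.35
ee_pos: [527.9, 3.4, 180.5]
ee_rot: [-3.136, -0.002, 0.004]
force: [-2.8, 1.0, 2.8]
width: 17.9
finger_force: 50.0
```

```bash
python3 chk.py
```

```text
tool-ball nominal [177.8  -5.6  88.3] theta 0.01 r 52.5 tool roll 0.006 force cradle [-1.   1.   3.8] w 17.879799304257283 28.35
```

>>> {"op": "jog_arm", "data": {"offset": [[-0.009, 0, 0.002], [0, 0, 0], [0, 0, 0], [0, 0, 0], [0, 0, 0]], "delta_rot": [[0, 0, 0], [0, 0, 0], [0, 0, 0], [0, 0, 0], [0, 0, 0]], "gripper": [0, 0, 0, 0, 0]}}

```text
time_s: 28.85
ee_pos: [527.3, 3.4, 180.2]
ee_rot: [-3.137, -0.001, 0.004]
force: [-0.6, 0.1, 4.3]
width: 17.5
finger_force: 50.0
```

```bash
python3 chk.py; python3 - <<'E'
from rest import *
im=robot.get_image('wrist');np.save('w10.npy',im,allow_pickle=True)
P=cloud(im);E=np.stack([[.866,0,.5],[0,1,0],[-.5,0,.866]],1);Q=(P-np.array([418,9,28.]))@E
q=Q[(Q[...,0]>-3)&(Q[...,0]<100)&(abs(Q[...,1]+4.5)<8)&(Q[...,2]>40)&(Q[...,2]<60)]
print('crystal/foot top profile',[(x,np.median(q[abs(q[:,0]-x)<1][:,2]).round(1) if (abs(q[:,0]-x)<1).sum()>2 else None) for x in (-2,0,2,3,4,5,6,8,10,20,50,78)])
cv2.imwrite('pics/w10.png',im['pixels'][100:480])
E
```

```text
tool-ball nominal [177.1  -5.7  88.3] theta 0.012 r 52.5 tool roll 0.006 force cradle [1.6 0.1 4. ] w 17.532764619458405 28.85
crystal/foot top profile [(-2, None), (0, None), (2, None), (3, None), (4, None), (5, None), (6, None), (8, None), (10, None), (20, None), (50, np.float64(45.9)), (78, np.float64(45.0))]
```

View pics/w10.png

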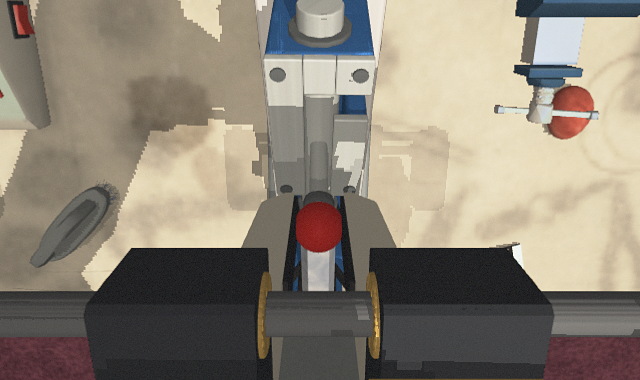

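The ball is held at (320,227) with the stem in the straight slot. The bolt reads about 14 mm and the spring load is off the hand, so I'll let go. This was my twelfth picture, over the limit of ten, so I'll use numbers only from here.

>>> {"op": "jog_arm", "data": {"offset": [[0, 0, 0], [0, 0, 0], [0, 0, 0], [0, 0, 0], [0, 0, 0]], "delta_rot": [[0, 0, 0], [0, 0, 0], [0, 0, 0], [0, 0, 0], [0, 0, 0]], "gripper": [0.35, 0.45, 0.55, 0.55, 0.55]}}

```text
time_s: 29.4
ee_pos: [526.7, 3.3, 179.9]
ee_rot: [-3.137, 0.0, 0.003]
force: [-0.8, 0.5, -0.4]
width: 50.2
finger_force: 0.0
```

>>> {"op": "jog_arm", "data": {"offset": [[0, 0, -0.3], [0, 0, -0.7], [0, 0, -1], [0, 0, -1], [0, 0, -0.5]], "delta_rot": [[0, 0, 0], [0, 0, 0], [0, 0, 0], [0, 0, 0], [0, 0, 0]], "gripper": [0.6, 0.6, 0.6, 0.6, 0.6]}}

```text
time_s: 29.9
ee_pos: [527.6, 2.4, 324.3]
ee_rot: [-3.136, -0.005, 0.003]
force: [0.3, -0.9, -0.6]
width: 55.6
finger_force: 0.0
```

>>> {"op": "jog_arm", "data": {"offset": [[-0.5, 0, -0.4], [-0.5, 0, 0], [-0.5, 0, 0], [0, 0, 0], [0, 0, 0]], "delta_rot": [[0, 0, 0], [0, 0, 0], [0, 0, 0], [0, 0, 0], [0, 0, 0]], "gripper": [0.6, 0.6, 0.6, 0.6, 0.6]}}

```text
time_s: 30.4
ee_pos: [467.1, 2.3, 337.0]
ee_rot: [-3.136, -0.002, 0.004]
force: [0.3, -0.7, 0.1]
width: 56.0
finger_force: 0.0
```

```bash
python3 - <<'E'
from rest import *
o=robot.observe();print(o['ee_pos'].round(1),o['force'].round(1),o['time_s'])
im=robot.get_image('wrist');feats(im,'end')
P=cloud(im);E=np.stack([[.866,0,.5],[0,1,0],[-.5,0,.866]],1);Q=(P-np.array([418,9,28.]))@E
q=Q[(Q[...,0]>-10)&(Q[...,0]<100)&(abs(Q[...,1]+4.5)<6)&(Q[...,2]>20)&(Q[...,2]<60)]
print('profile',[(x,np.median(q[abs(q[:,0]-x)<1][:,2]).round(1) if (abs(q[:,0]-x)<1).sum()>2 else None) for x in (-6,-2,0,2,3,4,5,6,8,10,20,50,78)])
h=cv2.cvtColor(im['pixels'],cv2.COLOR_BGR2HSV)
m=(h[...,2]<60)&(Q[...,0]>90)&(Q[...,0]<150)&(abs(Q[...,1]+4.5)<18)&(Q[...,2]>25)&(Q[...,2]<55)
print('cup x',np.percentile(Q[m][:,0],[2,50,98]).round(1),'expect mouth',3.3+87+14)
E
```

```text
[467.1   2.3 337. ] [ 0.3 -0.7  0.1] 30.4
end bed z 0.65
 bed y edges [(np.float64(-33.3), np.float64(26.1)), (np.float64(-33.8), np.float64(25.5)), (np.float64(-33.5), np.float64(25.0)), (np.float64(-34.4), np.float64(25.1)), (np.float64(-33.9), np.float64(25.4)), (np.float64(-34.5), np.float64(25.0))]
foot 851 x [-12.9   0.2   8.3] y [-22.9  16.1] z [47.7 51.9]
sad1 819 x [11.  26.3 31.2] y [-28.6  21.6] z [36.5 47.8]
sad2 1124 x [67.4 84.  91.2] y [-29.1  21.1] z [37.5 46.4]
foot face hist [ 0  0  0  0  0  0  0  0  0  0  0  5 24 13 27 34  3  4  3  5]
housing top [[157.7, -24.1, 50.3], [202.3, -1.4, 54.8], [233.2, 14.4, 56.6]]
ball fit [176.7  -5.2  87. ] r 9.8 mean [180.7  -5.1  92.4] [171.2 -14.6  76.2] [186.9   4.3  98. ]
prof 20 [(-24, np.float64(38.4)), (-20, np.float64(33.0)), (-16, np.float64(36.4)), (-12, np.float64(45.5)), (-8, np.float64(46.8)), (-4, np.float64(46.5)), (0, np.float64(46.7)), (4, np.float64(43.5)), (8, np.float64(35.8)), (12, np.float64(32.4)), (16, np.float64(37.7)), (20, np.float64(35.9))]
prof 78 [(-24, np.float64(38.2)), (-20, np.float64(33.3)), (-16, np.float64(28.7)), (-12, np.float64(44.0)), (-8, np.float64(45.4)), (-4, np.float64(45.4)), (0, np.float64(44.8)), (4, np.float64(41.5)), (8, np.float64(28.6)), (12, np.float64(32.7)), (16, np.float64(38.1)), (20, np.float64(37.6)), (24, np.float64(33.4))]
profile [(-6, np.float64(51.1)), (-2, np.float64(50.6)), (0, np.float64(49.4)), (2, np.float64(47.7)), (3, np.float64(47.7)), (4, np.float64(47.2)), (5, np.float64(46.6)), (6, np.float64(46.5)), (8, np.float64(46.8)), (10, np.float64(46.5)), (20, np.float64(46.7)), (50, np.float64(46.2)), (78, np.float64(45.1))]
cup x [104.8 111.3 118.5] expect mouth 104.3
```

```bash
python3 -c "
from station import robot
print(robot.hand_in())"
```

```text
the job is handed in; nothing more can be done
None
```

The crystal lies in both saddles with its base against the foot stop. The bolt was eased down over about 4.5 s and reads about 14 mm, so the cup alone is clamping it, and I handed the job in at about 30 s with the robot clear. I viewed 12 pictures against the limit of 10.

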